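# Load the cleaning basket and bar it

## Task

First put all three soldered brass pieces (the bangle, the candle socket and the drawer pull) from the firebrick slab down into the open steel basket. Only then push the wooden-handled steel rod through the eyes of both upright ears of the basket, until its tip sticks out well past the far ear and its handle is outside the near one, and leave it resting in the eyes. Leave the bowl, the jar, the hammer and the soldering stand where they are.

Things in the scene. Friction and masses are not known exactly. Their poses are not given: they have to be found in the camera images.
- basket: Open steel basket, loose, 1.3 kg, 240 (x) x 130 (y) x 45 mm high, walls and floor 5 mm. Origin: centre of its underside. On the middle of each long wall (x = 0, y = +62.5 and -62.5 mm) stands an ear, a plate 40 mm wide (x), 5 mm thick (y), top at 90 mm, with a round eye of 22 mm diameter bored along y, centred 70 mm above the underside. It may stand left or right, the slab on the other side.
- slab: Pale firebrick slab fixed to the bench, 270 (x) x 130 (y) x 32 mm high, carrying the three brass pieces in any order along its length. Origin: centre of its underside.
- bangle_mid (a point): Brass bangle, a plain ring lying flat: outside diameter 60, inside 44, height 20 mm, 0.2 kg. Point: its centre, half-way up (10 mm above what it lies on).
- candle_mid (a point): Brass candle socket: a flat round flange of 60 mm diameter and 5 to 8 mm thick, and on it a plain upright cylinder of 26 mm diameter; 46 mm high in all, 0.18 kg. Point: on its axis, half-way up (23 mm).
- pull_mid (a point): Brass drawer pull standing on its two feet like a bridge: a level bar 92 mm long (along its y), 12 mm wide (x) and 10 mm thick, top at 34 mm, on two legs of 12 mm diameter 36 mm either side of the middle, with feet of 20 mm diameter; 0.14 kg. Point: under the bar's middle, 17 mm above what it stands on (the bar's centre is 12 mm above this point).
- rod_handle (a point): Centre of the square wooden handle (42 mm long, 18 x 18 mm) of the rod, on its axis; x points to the tip. Rod: 200 mm long, 75 g, its steel a round bar of 8 mm. It starts level on two grey V supports of a fixed rest, axis 45 mm above the bench, the handle overhanging the rest on the robot's side. Centre of mass about 80 mm ahead of this point.
- rod_shoulder (a point): Where the rod's handle ends and the steel begins, on the axis, 21 mm ahead of the handle's centre.
- rod_tip (a point): The rod's tip, 158 mm ahead of the shoulder, on the axis.
- bangle: The bangle's body; origin at the centre of its underside.
- candle: The candle socket's body; origin at the centre of its underside.
- pull: The drawer pull's body; origin midway between the undersides of its feet.
- rod: The rod's body; origin at the shoulder.
- bowl: Bystander: round steel bowl, 120 mm across, 55 mm high. Origin: centre of its underside.
- jar: Bystander: amber glass jar, 60 mm across, 75 mm high. Origin: centre of its underside.
- hammer: Bystander: hammer lying on the bench.
- helper: Bystander: soldering stand, a round black foot 84 mm across with a post and tweezers, 114 mm high. Origin: centre of its underside.
Things that resemble listed ones, but are neither listed nor needed, are in the scene too. Leave any pink or turquoise look-alike of the pull alone.

How it is judged:
On the way, in this order (a step that is already met when the one before it is completed fails the run):
1. all three brass pieces lie inside the basket (x of bangle_mid in the frame of basket between -0.115 and 0.115 m and y of bangle_mid in the frame of basket between -0.06 and 0.06 m and z of bangle_mid in the frame of basket between 0 and 0.045 m and x of candle_mid in the frame of basket between -0.115 and 0.115 m and y of candle_mid in the frame of basket between -0.06 and 0.06 m and z of candle_mid in the frame of basket between 0 and 0.045 m and x of pull_mid in the frame of basket between -0.115 and 0.115 m and y of pull_mid in the frame of basket between -0.06 and 0.06 m and z of pull_mid in the frame of basket between 0 and 0.045 m), for 0.2 s.
2. the rod passes through both eyes of the basket (((y of rod_tip in the frame of basket above 0.072 m and y of rod_shoulder in the frame of basket below -0.062 m) or (y of rod_tip in the frame of basket below -0.072 m and y of rod_shoulder in the frame of basket above 0.062 m)) and x of rod_tip in the frame of basket between -0.017 and 0.017 m and z of rod_tip in the frame of basket between 0.05 and 0.084 m and x of rod_shoulder in the frame of basket between -0.017 and 0.017 m and z of rod_shoulder in the frame of basket between 0.05 and 0.084 m), for 0.2 s.
At the end, for the whole second after the job is handed in: The three pieces' centres lie inside the basket, below its rim. The rod lies through both eyes: tip at least 7 mm past one ear's outer face, shoulder outside the other ear, both within 17 mm sideways of the eyes' axis and 50 to 84 mm above the underside. All at rest (under 30 mm/s) (all of step 1 and all of step 2 and linear speed of each of bangle, candle, pull, rod, basket below 0.03 m/s); the robot touches nothing.
It fails at once if the bowl, jar, hammer or soldering stand was moved by more than 40 mm (distance of any of bowl, jar, hammer, helper from where it was at the start of the episode above 0.04 m).
It also fails if it takes over 72 s, if anything falls off the work surface, if the arm or the gripper's body presses on something with over 40 N, if the wrist force passes 120 N, or if a joint passes its speed limit or range.

## Robot

A 6-joint arm with a two-finger parallel gripper is mounted at the origin on the work surface. World frame = base frame: x ahead of the robot, y to its left, z up, the work surface at z = 0. Lengths are in m, angles in rad, forces in N, time in s.
With the tool pointing down it reaches from about 0.3 to 0.825 m from the base axis. Payload 5.4 kg.
Tool frame: the origin (TCP) lies midway between the tips of the shut fingers; the grasp point (between the pads) lies 19 mm behind it; y points along the fingers, x is the direction in which the jaws open and shut, and the axes are right-handed (so a half turn about y gives the same grasp; the last joint's range is limited). The gripper opens to 92 mm and grips with 3 to 60 N. Pads are 20 mm wide; open, the fingers measure 128 mm over their backs; the gripper's body (75 mm by 189 mm) begins 69 mm behind the grasp point.
Start: joints at [-1.436, 0.158, 1.597, -0, 1.386, -0.21], TCP at [0.194, -0.541, 0.186] pointing down, gripper open.
Joint ranges: [-2.91, 2.91], [-0.94, 2.29], [0.18, 2.7], [-1.29, 4.43], [0.17, 2.64], [-3, 3]. Speed limits (rad/s): [2.57, 2.57, 3.14, 3.14, 3.14, 3.14].

## Interface

Orientations are given as a rotation vector (axis times angle).
In Python, from bench import manip gives the robot as it stands.
- The arm moves only by the shell command python3 -m creep 'ROWS' [OPENING] [FORCE]. ROWS is JSON, a list of rows, each a list of 4 numbers: the shift along the tool's x, y, z in mm, then the turn about the tool's y in rad. In form: [[dx, dy, dz, yaw], ...]. A call has 1 to 8 rows; each row is the pose to reach, as a shift and turn from the pose commanded when the call began, along the tool's axes at that moment; what a row does not reach only later rows make up. A row lasts 1/10 s, in which the tool goes at most 50 mm and 8.59 degrees, less where a joint would pass 70% of its speed; a pose out of reach is approached as far as the arm can. A call with a gripper value outside its range is refused whole. OPENING is the closure, from 0 (fully open) to 1 (shut), set as the call begins (- or left out, the last holds). The fingers move at their own pace and stop on an object; FORCE is the grip in N (left out, the last holds). Time passes only in rows, so rows that repeat a pose let the fingers close. It gives the time, the measured TCP pose, the force and the opening at its end, in the units of the state.
- manip.get_obs(): the state, without advancing time (a new reading comes with each control period).
- manip.snapshot(name): name is "scene" or "top" or "wrist"; returns a dict with "pixels" (480x640x3 uint8, blue, green, red), "depth" (480x640 float32, m along the optical axis (not along the pixel's ray), 0 where there is no reading), "intrinsics" (3x3 intrinsics, pixels), "view" (4x4, takes a point from world to camera coordinates); the wrist camera has in their place "hand_eye" (4x4, takes a point from camera to tool coordinates, whose origin is the TCP and whose axes are the tool frame's). Camera axes: x right, y down, z forward; pixel columns grow to the right and rows downward; lengths in m; the calibration is good to about 2 mm. The wrist camera is an equidistant fisheye: a pixel r from the principal point sees the ray r / f radians off the axis. A picture is of the moment at which its call begins: read the wrist's pose just before it.
- manip.finish_job(): hands the job in, once; it reports no verdict.
The state is a dict: "time_s": time; "joint_positions": joint angles; "dq": joint speeds; "joint_torque": joint torques, N m; "tool_pos": TCP position; "tcp_rot": TCP orientation; "contact_force": force on the tool from outside, world axes, zero at the start; "moment": the same for the moment, N m; "finger_gap": opening from 0.0 (shut) to 1.0 (fully open).
Only numpy, scipy, OpenCV 4.12 (cv2) and the standard library are available. Lean on these libraries where they do the work, as an engineer would, in place of code of your own. Each camera call takes 0.05 s, during which the arm holds its last target.

## Working session

There is one attempt and no reset: what is moved stays moved. The work goes in short steps, Python scripts to look and compute and a shell command to move; the robot and the scene stay as the last step left them, time stands still between calls to the robot, and variables do not carry over. Pictures are saved under pics/ and viewed, and the job is handed in when it is done.

```bash
mkdir -p pics; ls; python3 - <<'E'
from bench import manip
import cv2,numpy as np
print(manip.get_obs())
for n in ("scene","top","wrist"):
    s=manip.snapshot(n); cv2.imwrite(f"pics/{n}0.png",s["pixels"]); np.savez(f"pics/{n}0.npz",**{k:v for k,v in s.items()})
    print(n,s["intrinsics"].tolist(), np.round(s.get("view",s.get("hand_eye")),3).tolist())
E
```

```text
pics
{'time_s': 0.0, 'joint_positions': array([-1.43608232e+00,  1.59065817e-01,  1.59821961e+00,  9.40384141e-06,
        1.38619263e+00, -2.10085010e-01]), 'dq': array([-0.00047379,  0.00098185,  0.00171096, -0.00182584, -0.00011625,
        0.00039007]), 'joint_torque': array([ 1.39998656e-04, -3.85566080e+01, -3.22109663e+01,  7.01545877e-02,
        3.77812504e-02, -1.57649588e-04]), 'tool_pos': array([ 0.19425296, -0.54047664,  0.18521588]), 'tcp_rot': array([-1.35139336,  0.95242268, -0.95031393]), 'contact_force': array([ 0.56690613,  0.21843616, -0.47595384]), 'moment': array([ 0.0375459 ,  0.02699421, -0.01759826]), 'finger_gap': 0.9984878071162998}
scene [[443.10813902988747, 0.0, 318.4248245022407], [0.0, 443.10813902988747, 238.46380377901784], [0.0, 0.0, 1.0]] [[-0.644, 0.765, -0.011, 0.39], [0.486, 0.399, -0.777, -0.192], [-0.59, -0.506, -0.629, 1.431], [0.0, 0.0, 0.0, 1.0]]
top [[468.07199715657003, 0.0, 327.13070538130364], [0.0, 468.07199715657003, 240.0613788161377], [0.0, 0.0, 1.0]] [[-0.023, -1.0, -0.018, -0.04], [-0.983, 0.026, -0.179, 0.525], [0.18, 0.014, -0.984, 1.137], [0.0, 0.0, 0.0, 1.0]]
wrist [[371.64829954431775, 0.0, 314.39585633386145], [0.0, 371.64829954431775, 239.30669272637147], [0.0, 0.0, 1.0]] [[1.0, 0.002, -0.001, 0.0], [0.002, -0.262, 0.965, -0.198], [0.002, -0.965, -0.262, 0.073], [0.0, 0.0, 0.0, 1.0]]
```

View pics/top0.png

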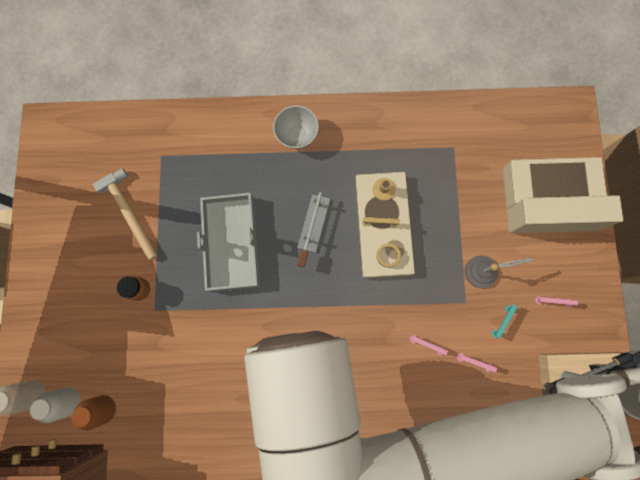

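View pics/scene0.png

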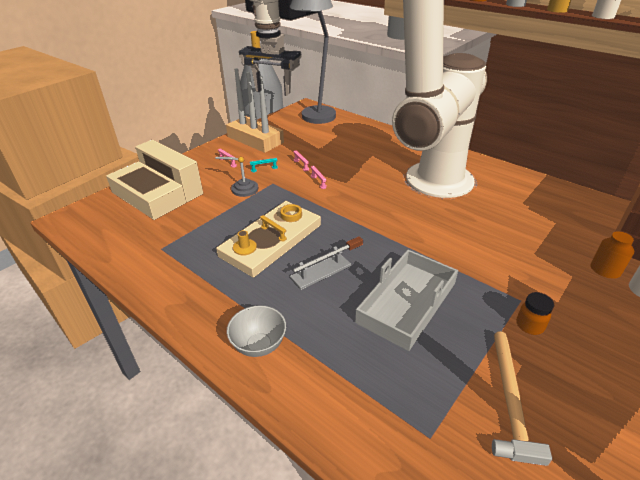

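View pics/wrist0.png

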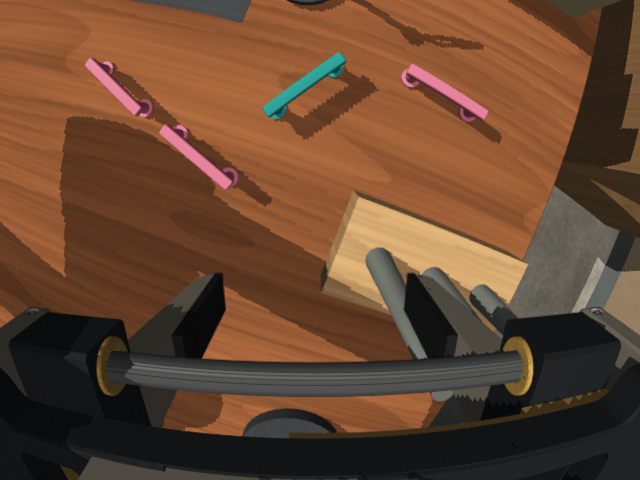

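```bash
cat > h.py <<'E'
import numpy as np,cv2
from scipy.spatial.transform import Rotation as R
def load(f): return dict(np.load(f"pics/{f}.npz"))
def cloud(s):
    d=s["depth"];K=s["intrinsics"];v,u=np.mgrid[:480,:640]
    P=np.stack([(u-K[0,2])/K[0,0]*d,(v-K[1,2])/K[1,1]*d,d],-1)
    V=s["view"]; W=(P-V[:3,3])@V[:3,:3]; W[d==0]=np.nan
    return W
def crop(s,x0,y0,x1,y1,k,name):
    cv2.imwrite(f"pics/{name}.png",cv2.resize(s["pixels"][y0:y1,x0:x1],None,fx=k,fy=k,interpolation=cv2.INTER_CUBIC))
def state():
    from bench import manip
    o=manip.get_obs();M=R.from_rotvec(o["tcp_rot"]).as_matrix();return o,o["tool_pos"],M
E
python3 - <<'E'
from h import *
s=load("top0");crop(s,345,160,425,285,4.6,"slab");crop(s,190,180,340,300,5,"bask")
print(R.from_rotvec([-1.35139336,  0.95242268, -0.95031393]).as_matrix().round(3))
W=cloud(s)
for n,(u,v) in dict(cand=(385,186),pull=(381,221),bang=(389,244),slab=(370,265),hand=(303,258),rest=(318,210),baskfl=(230,245),earL=(201,240),earR=(252,236),mat=(430,200)).items(): print(n,W[v,u].round(3))
E
```

```text
[[ 0.338 -0.     0.941]
 [-0.941  0.002  0.338]
 [-0.002 -1.     0.   ]]
cand [ 0.651 -0.201  0.081]
pull [ 0.565 -0.189  0.068]
bang [ 0.508 -0.208  0.055]
slab [ 0.46  -0.16   0.028]
hand [0.479 0.008 0.053]
rest [ 0.612 -0.03   0.011]
baskfl [0.525 0.202 0.008]
earL [0.53  0.263 0.062]
earR [0.537 0.135 0.06 ]
mat [ 0.631 -0.327  0.008]
```

View pics/slab.png

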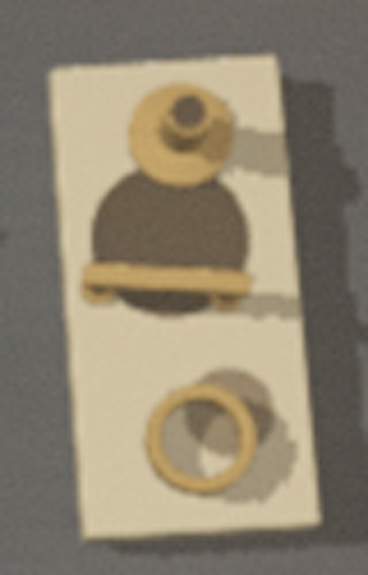

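View pics/bask.png

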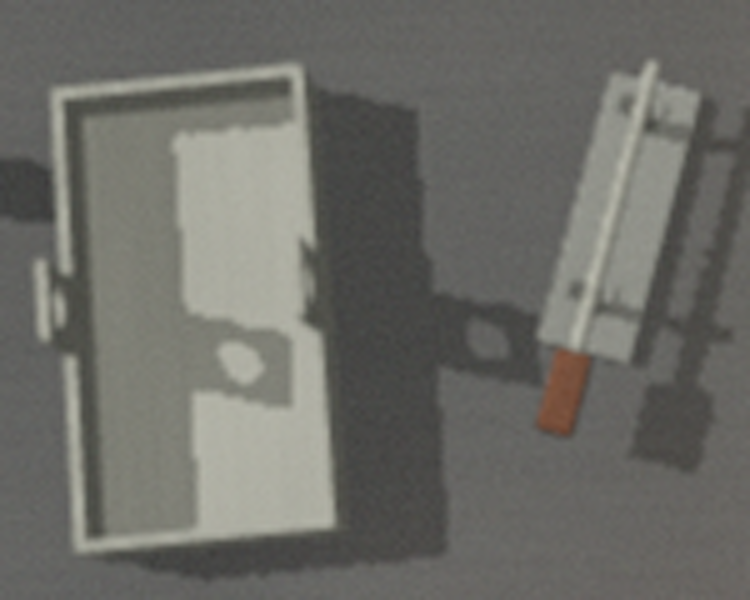

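```bash
cat >> h.py <<'E'
def px2w(s,u,v,z):
    K=s["intrinsics"];V=s["view"];d=V[:3,:3].T@np.linalg.solve(K,[u,v,1.]);c=-V[:3,:3].T@V[:3,3]
    return (c+d*(z-c[2])/d[2])[:2]
def wpx2w(s,u,v,z,p,M):
    "wrist fisheye pixel to world at height z"
    K=s["intrinsics"];H=s["hand_eye"];a=np.array([u-K[0,2],v-K[1,2]])/K[0,0];th=np.linalg.norm(a)
    d=np.r_[a/th*np.sin(th),np.cos(th)];d=M@H[:3,:3]@d;c=p+M@H[:3,3]
    return (c+d*(z-c[2])/d[2])[:2]
def snap(n,name):
    from bench import manip
    o,p,M=state();s=manip.snapshot(n);s=dict(s);s["p"]=p;s["M"]=M
    np.savez(f"pics/{name}.npz",**s);cv2.imwrite(f"pics/{name}.png",s["pixels"]);return s
E
python3 - <<'E'
from h import *
s=load("top0")
def S(x,y,z): return px2w(s,345+x/4.6-.4,160+y/4.6-.4,z).round(4)
def B(x,y,z): return px2w(s,190+x/5-.4,180+y/5-.4,z).round(4)
print("flange",S(182,135,.0385),"cyltop",S(187,110,.078))
print("pull",S(83,275,.066),S(250,283,.066))
print("bangle",S(202,437,.052))
print("slab",[S(*c,.032) for c in((50,70),(277,55),(322,522),(82,540))])
print("rim",[B(*c,.045) for c in((52,90),(299,65),(337,525),(78,550))])
print("ears top",B(40,300,.09),B(308,283,.09))
print("rod butt",B(556,433,.045),"should",B(573,350,.045),"tip",B(652,64,.045))
E
```

```text
flange [ 0.6562 -0.2038] cyltop [ 0.6586 -0.2026]
pull [ 0.5706 -0.1433] [ 0.5637 -0.2338]
bangle [ 0.4819 -0.2055]
slab [array([ 0.6987, -0.1311]), array([ 0.7039, -0.2607]), array([ 0.4361, -0.2712]), array([ 0.4296, -0.1395])]
rim [array([0.6447, 0.2737]), array([0.6544, 0.1455]), array([0.4158, 0.1249]), array([0.4065, 0.2545])]
ears top [0.5255 0.2637] [0.5305 0.1321]
rod butt [0.4592 0.0148] should [0.5012 0.0056] tip [ 0.6498 -0.0374]
```

```bash
python3 -m creep '[[-218,-40,384,-1.19],[-218,-40,384,-1.19],[-218,-40,384,-1.19],[-218,-40,384,-1.19],[-218,-40,384,-1.19],[-218,-40,384,-1.19],[-218,-40,384,-1.19],[-218,-40,384,-1.19]]'
```

```text
time_s: 0.95
tool_pos: [0.4548, -0.2371, 0.2224]
tcp_rot: [-1.571, 0.024, -0.024]
contact_force: [0.5, -1.0, 0.7]
finger_gap: 1.001
```

```bash
python3 -m creep '[[27,0,0,0],[27,0,0,0],[27,0,0,0]]'; python3 - <<'E'
from h import *
s=snap("wrist","w1");print(s["p"],s["M"].round(3).tolist())
E
```

```text
time_s: 1.25
tool_pos: [0.4806, -0.2397, 0.2217]
tcp_rot: [-1.57, 0.029, -0.027]
contact_force: [0.3, -0.6, 0.1]
finger_gap: 1.002
[ 0.48055943 -0.23969056  0.2217215 ] [[0.999, -0.001, 0.035], [-0.035, 0.001, 0.999], [-0.001, -1.0, 0.001]]
```

View pics/w1.png

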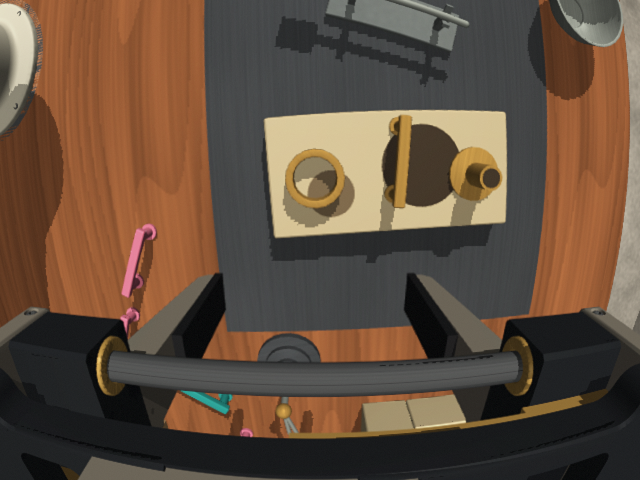

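```bash
python3 - <<'E'
from h import *
s=load("w1");f=lambda u,v,z:wpx2w(s,u,v,z,s["p"],s["M"]).round(4)
print("bang",f(315,179,.052),"pull",f(405,116,.066),f(400,207,.066),"flange",f(475,173,.0385),"cyl",f(490,178,.078))
crop(s,260,100,520,245,3,"w1c")
E
```

```text
bang [ 0.4818 -0.2038] pull [ 0.5699 -0.1428] [ 0.5645 -0.2318] flange [ 0.6565 -0.2002] cyl [ 0.6556 -0.2014]
```

View pics/w1c.png

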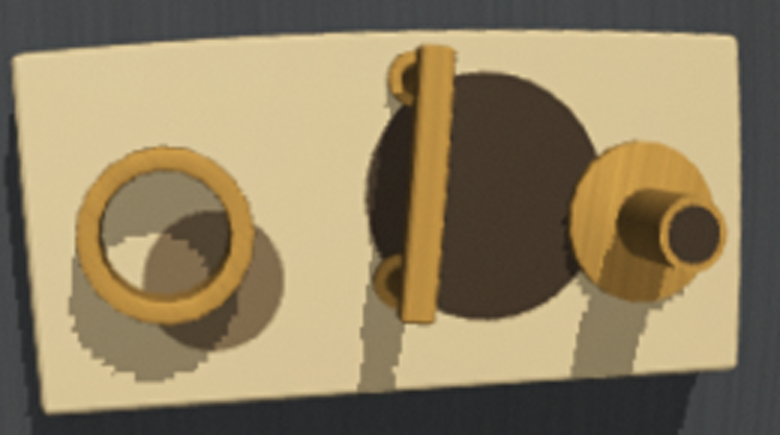

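```bash
python3 -m creep '[[0,0,35,0],[0,50,35,0],[0,100,35,0],[0,150,35,0],[0,175,35,0],[0,186,35,0],[0,186,35,0]]' 0.12 30; python3 -m creep '[[0,0,0,0],[0,0,0,0],[0,0,0,0],[0,0,0,0],[0,0,0,0]]' 0.6 30
```

```text
time_s: 2.0
tool_pos: [0.4807, -0.205, 0.0353]
tcp_rot: [-1.569, 0.031, -0.028]
contact_force: [0.8, 0.3, -0.2]
finger_gap: 0.879
time_s: 2.5
tool_pos: [0.4825, -0.2051, 0.0368]
tcp_rot: [-1.571, 0.028, -0.029]
contact_force: [0.4, -0.4, -0.5]
finger_gap: 0.468
```

```bash
python3 - <<'E'
from h import *
s=snap("wrist","w2");crop(s,180,140,460,400,2.8,"w2c");o,_,_=state();print(o["finger_gap"])
E
```

```text
0.42340274463446304
```

View pics/w2c.png

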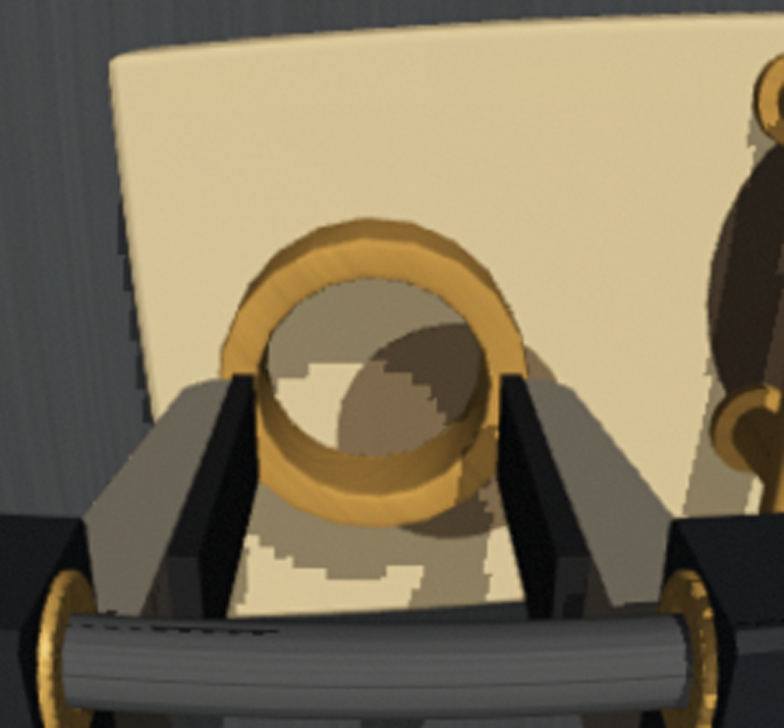

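```bash
cat >> h.py <<'E'
def wtool(s,u,v):
    K=s["intrinsics"];H=s["hand_eye"];a=np.array([u-K[0,2],v-K[1,2]])/K[0,0];th=np.linalg.norm(a)
    d=np.r_[a/th*np.tan(th),1]*s["depth"][v,u]; return H[:3,:3]@d+H[:3,3]
E
python3 - <<'E'
from h import *
for n,pts in (("w2",[(264,276),(264,280),(264,290),(264,310),(258,330),(363,277),(364,290),(312,222),(312,318)]),("w1",[(220,276),(222,280),(215,300),(210,310),(205,300),(409,276),(415,290)])):
    s=load(n)
    for p in pts: print(n,p,(wtool(s,*p)*1000).round(1),(s["p"]+s["M"]@wtool(s,*p)).round(3))
E
```

```text
w2 (264, 276) [-24.3 -32.5  10.1] [ 0.459 -0.194  0.069]
w2 (264, 280) [-23.7 -36.8   9.8] [ 0.459 -0.195  0.074]
w2 (264, 290) [-22.3 -48.    9.4] [ 0.461 -0.195  0.085]
w2 (264, 310) [-21.8 -54.1   2.5] [ 0.461 -0.202  0.091]
w2 (258, 330) [-21.8 -72.5   2.8] [ 0.461 -0.202  0.109]
w2 (363, 277) [ 23.1 -33.1   9.9] [ 0.506 -0.196  0.07 ]
w2 (364, 290) [ 21.7 -48.7   9.8] [ 0.504 -0.196  0.086]
w2 (312, 222) [-1.4 -8.9 31.4] [ 0.482 -0.174  0.046]
w2 (312, 318) [ -1.4 -14.5 -21.4] [ 0.48  -0.226  0.051]
w1 (220, 276) [-46.2 -32.3   9.7] [ 0.435 -0.228  0.254]
w1 (222, 280) [-46.1 -29.5   6.5] [ 0.435 -0.232  0.251]
w1 (215, 300) [-45.6 -46.6   3.3] [ 0.435 -0.235  0.268]
w1 (210, 310) [-46.4 -53.5   1.5] [ 0.434 -0.237  0.275]
w1 (205, 300) [-46.3 -59.1   8.9] [ 0.435 -0.229  0.281]
w1 (409, 276) [ 46.3 -31.5   9.6] [ 0.527 -0.232  0.253]
w1 (415, 290) [ 46.5 -43.3   7.1] [ 0.527 -0.234  0.265]
```

```bash
python3 -m creep '[[0,-40,0,0],[0,-40,0,0],[0,-40,0,0],[0,-40,0,0],[0,-40,0,0],[0,-40,0,0],[0,-40,0,0],[0,-40,0,0]]' 1 30;  python3 - <<'E'
from h import *
s=snap("wrist","w3");crop(s,180,140,460,400,2.8,"w3c");o,_,_=state();print(o["finger_gap"],o["tool_pos"])
E
```

```text
time_s: 3.35
tool_pos: [0.482, -0.2048, 0.076]
tcp_rot: [-1.57, 0.029, -0.028]
contact_force: [-0.2, -0.7, 0.8]
finger_gap: 0.003
0.006750317160598524 [ 0.48203099 -0.2048926   0.07610753]
```

View pics/w3c.png

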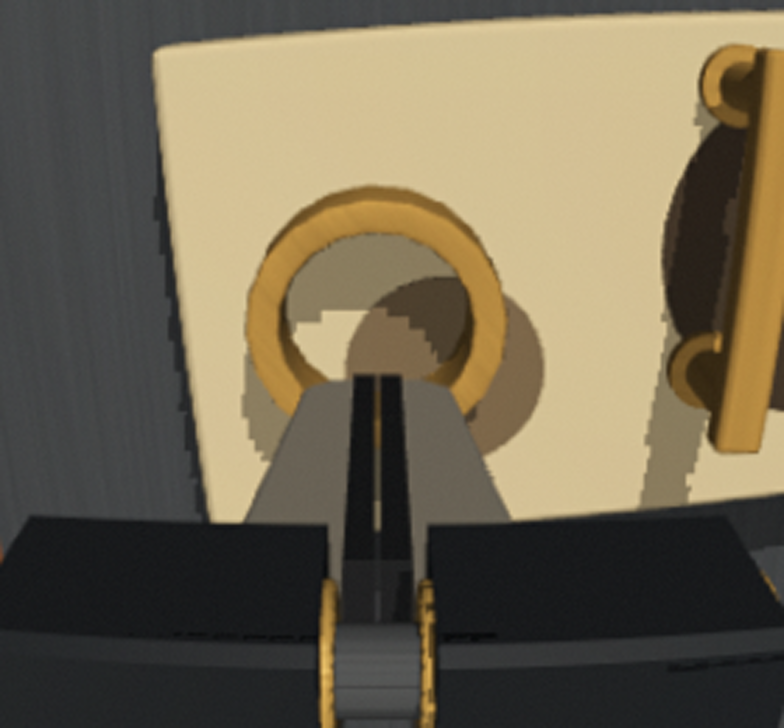

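```bash
python3 - <<'E'
from h import *
s=load("w3")
for u in (302,308,312,318,322):
  for v in (272,274,275,276,278,282,290,300): print((u,v),(wtool(s,u,v)*1000).round(1), end=" ")
  print()
t=snap("scene","s3"); K=t["intrinsics"]
q=t["view"]@np.r_[s["p"],1];uv=(K@q[:3])[:2]/q[2];print("tcp px",uv)
u,v=uv.astype(int);crop(t,u-60,v-70,u+60,v+40,5,"s3c")
E
```

```text
(302, 272) [ -8.7  43.5 -15.5] (302, 274) [ -8.8  44.8 -17.5] (302, 275) [ -6.2 -27.6   8.9] (302, 276) [ -6.2 -28.3   8.7] (302, 278) [ -6.  -32.7   9.3] (302, 282) [ -5.8 -37.7   9.3] (302, 290) [ -5.5 -46.9   9.1] (302, 300) [ -5.1 -58.9   9.7] 
(308, 272) [ -4.6  43.1 -15.4] (308, 274) [ -3.2 -29.3  10.1] (308, 275) [ -3.2 -31.3  10.3] (308, 276) [ -3.2 -30.8   9.6] (308, 278) [ -3.1 -34.2   9.9] (308, 282) [ -3.  -40.6  10.4] (308, 290) [ -2.9 -48.8   9.9] (308, 300) [ -2.7 -59.2   9.8] 
(312, 272) [ -1.8  44.8 -16. ] (312, 274) [ -1.3 -28.9  10. ] (312, 275) [ -1.2 -30.1   9.9] (312, 276) [ -1.2 -30.5   9.5] (312, 278) [ -1.2 -34.    9.8] (312, 282) [ -1.2 -39.8  10.1] (312, 290) [ -1.1 -47.2   9.3] (312, 300) [ -1.  -59.8  10.1] 
(318, 272) [  2.3  44.5 -15.9] (318, 274) [  1.7 -28.8   9.9] (318, 275) [  1.6 -30.7  10.1] (318, 276) [  1.6 -30.9   9.7] (318, 278) [  1.6 -35.   10.2] (318, 282) [  1.6 -39.7  10.1] (318, 290) [  1.5 -48.2   9.7] (318, 300) [  1.4 -58.7   9.6] 
(322, 272) [  5.1  43.2 -15.4] (322, 274) [  3.6 -29.3  10.1] (322, 275) [  3.5 -31.7  10.5] (322, 276) [  3.6 -31.6  10. ] (322, 278) [  3.5 -34.2   9.9] (322, 282) [  3.4 -39.    9.8] (322, 290) [  3.3 -47.6   9.4] (322, 300) [  3.  -59.8  10.1] 
tcp px [289.56909203 202.05102382]
```

View pics/s3c.png

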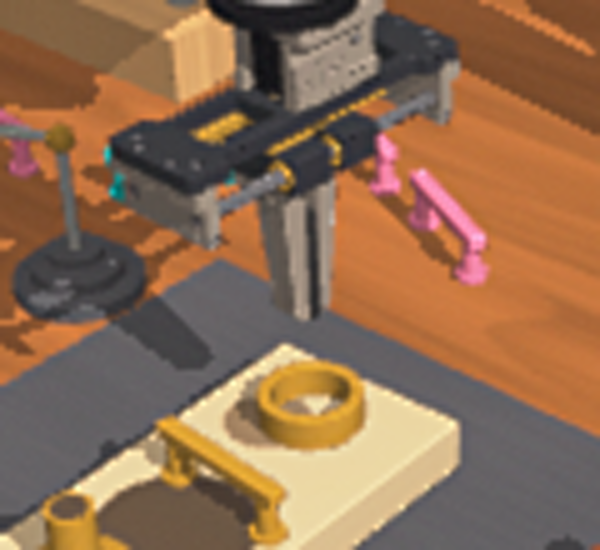

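The wrist picture, its depth and the scene picture agree that the fingertips end about 29 mm short of the reported TCP. The shut tip is at scene crop (295,318) and the TCP projects to (300,350). The fingers therefore closed above the bangle and didn't touch it. I'll go 29 mm deeper from here on.

```bash
python3 -m creep '[[0,0,0,0],[0,0,0,0],[0,0,0,0],[0,0,0,0],[0,0,0,0],[0,20,0,0],[0,40,0,0],[0,55,0,0]]' 0.12 30; python3 -m creep '[[0,5,0,0],[0,10,0,0],[0,13,0,0],[0,13,0,0]]'
```

```text
time_s: 4.25
tool_pos: [0.4817, -0.2047, 0.0202]
tcp_rot: [-1.57, 0.029, -0.028]
contact_force: [0.1, 0.2, -0.6]
finger_gap: 0.679
time_s: 4.65
tool_pos: [0.4823, -0.2051, 0.0085]
tcp_rot: [-1.571, 0.028, -0.029]
contact_force: [-1.2, -0.2, 0.3]
finger_gap: 0.881
```

```bash
python3 -m creep '[[0,0,0,0],[0,0,0,0],[0,0,0,0],[0,0,0,0],[0,0,0,0]]' 0.7 35; python3 -m creep '[[0,-40,0,0],[0,-80,0,0],[0,-110,0,0],[0,-110,0,0]]'; python3 - <<'E'
from h import *
s=snap("wrist","w4");crop(s,180,140,460,400,2.8,"w4c")
E
```

```text
time_s: 5.15
tool_pos: [0.4822, -0.2051, 0.0087]
tcp_rot: [-1.571, 0.028, -0.028]
contact_force: [-1.7, 1.1, 2.9]
finger_gap: 0.629
time_s: 5.55
tool_pos: [0.485, -0.2069, 0.1227]
tcp_rot: [-1.576, 0.022, -0.034]
contact_force: [1.2, 0.3, -1.6]
finger_gap: 0.633
```

View pics/w4c.png

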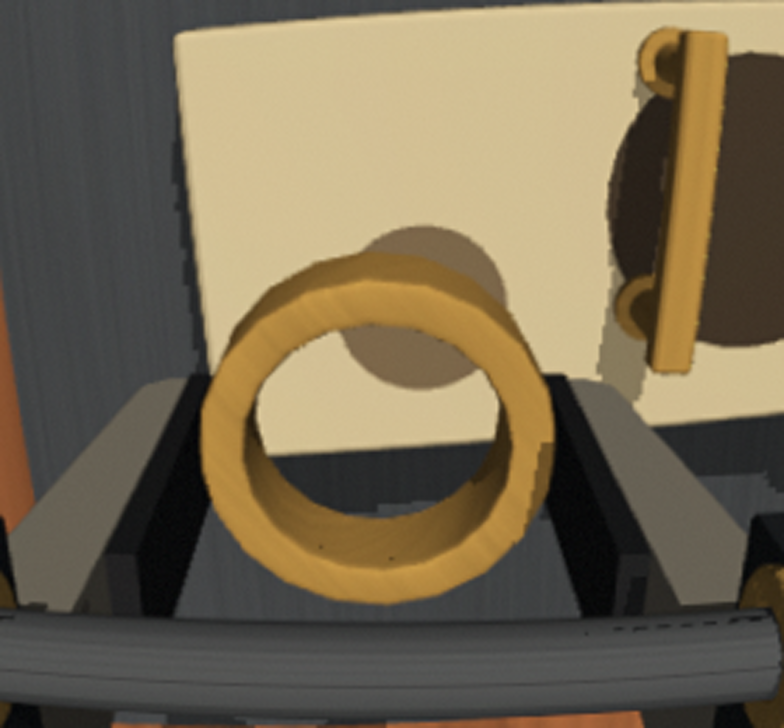

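```bash
python3 -m creep '[[-20,-10,50,-0.02],[-20,-10,100,-0.04],[-20,-10,150,-0.06],[-20,-10,200,-0.08],[-20,-10,250,-0.1],[-20,-10,300,-0.11],[-20,-10,350,-0.11],[-20,-10,390,-0.11]]'; python3 -m creep '[[0,0,0,0],[0,0,0,0]]'; python3 - <<'E'
from h import *
s=snap("wrist","w5");print(s["p"],s["M"].round(3).tolist())
E
```

```text
time_s: 6.4
tool_pos: [0.4738, 0.1877, 0.1253]
tcp_rot: [-1.57, -0.055, 0.062]
contact_force: [0.7, -1.1, -1.8]
finger_gap: 0.632
time_s: 6.6
tool_pos: [0.4742, 0.186, 0.1255]
tcp_rot: [-1.571, -0.056, 0.064]
contact_force: [-0.2, 0.5, -2.5]
finger_gap: 0.635
[0.47417791 0.18597214 0.12553503] [[0.997, -0.005, -0.076], [0.076, -0.001, 0.997], [-0.005, -1.0, -0.001]]
```

View pics/w5.png

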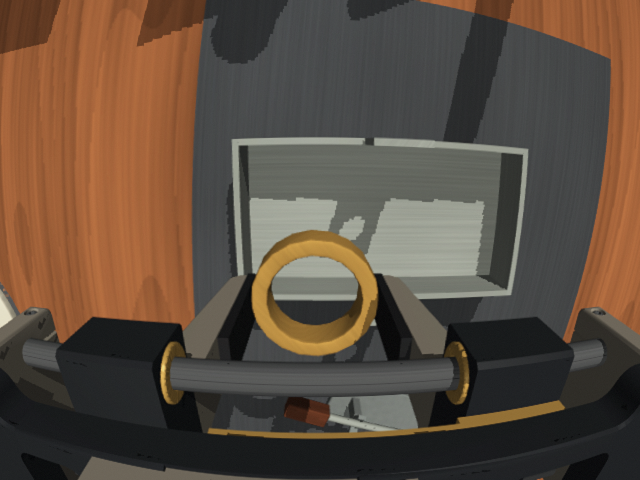

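```bash
python3 - <<'E'
from h import *
s=load("w5");f=lambda u,v,z:wpx2w(s,u,v,z,s["p"],s["M"]).round(4)
a,b,c=f(233,140,.045),f(527,151,.045),f(512,295,.045)
print(a,b,c,np.linalg.norm(b-a),np.linalg.norm(c-b),"centre",(a+c)/2,"yaw",np.degrees(np.arctan2(*(b-a)[::-1])),np.degrees(np.arctan2(*(b-c)[::-1]))-90)
crop(s,220,120,540,310,2.4,"w5c")
E
```

```text
[0.4065 0.2563] [0.6437 0.2736] [0.656  0.1461] 0.23783004435941232 0.1280919201198889 centre [0.53125 0.2012 ] yaw 4.171437661110772 5.510305747148706
```

View pics/w5c.png

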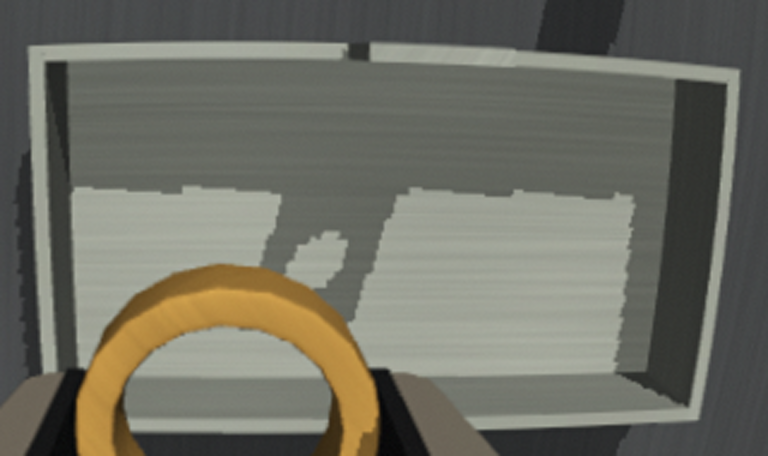

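```bash
python3 -m creep '[[3,30,10,0],[3,70,10,0],[3,110,10,0],[3,130,10,0],[3,141,10,0],[3,141,10,0]]'; python3 -m creep '[[0,0,0,0],[0,0,0,0],[0,0,0,0]]' 0.24 35
```

```text
time_s: 7.25
tool_pos: [0.477, 0.1943, -0.0145]
tcp_rot: [-1.571, -0.054, 0.06]
contact_force: [-0.6, 0.6, -1.9]
finger_gap: 0.632
time_s: 7.55
tool_pos: [0.4802, 0.1959, -0.0109]
tcp_rot: [-1.57, -0.061, 0.055]
contact_force: [-0.0, -0.1, 1.0]
finger_gap: 0.761
```

```bash
python3 -m creep '[[0,-50,0,0],[0,-100,0,0],[0,-150,0,0],[0,-170,-40,0.02],[20,-190,-80,0.06],[30,-210,-130,0.1],[40,-210,-180,0.138],[50,-210,-230,0.138]]' 0.45 35; python3 -m creep '[[0,0,-50,0],[8,0,-100,0],[8,0,-150,0],[8,0,-165,0],[8,0,-165,0]]';  python3 - <<'E'
from h import *
s=snap("wrist","w6");print(s["p"],s["M"].round(3).tolist());t=snap("top","t6")
crop(t,190,180,340,300,5,"t6c")
E
```

```text
time_s: 8.35
tool_pos: [0.545, -0.0258, 0.1998]
tcp_rot: [-1.571, 0.047, -0.054]
contact_force: [0.6, -0.1, 0.0]
finger_gap: 0.552
time_s: 8.85
tool_pos: [0.5409, -0.1908, 0.1979]
tcp_rot: [-1.571, 0.052, -0.054]
contact_force: [0.7, 0.4, 0.7]
finger_gap: 0.55
[ 0.54094769 -0.19079314  0.19793283] [[0.998, 0.001, 0.067], [-0.067, -0.001, 0.998], [0.001, -1.0, -0.001]]
```

View pics/w6.png

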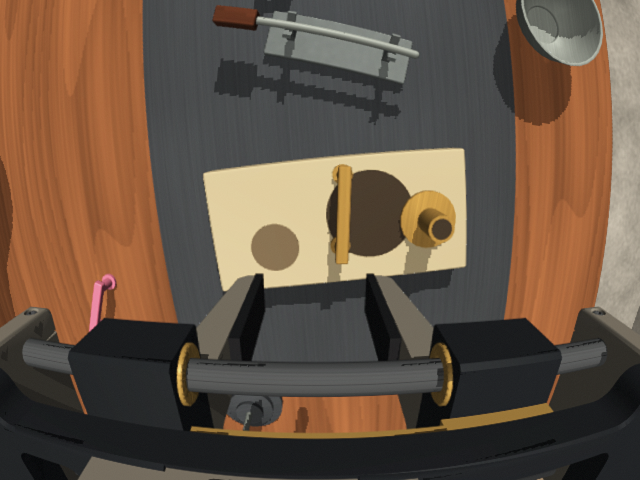

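View pics/t6c.png

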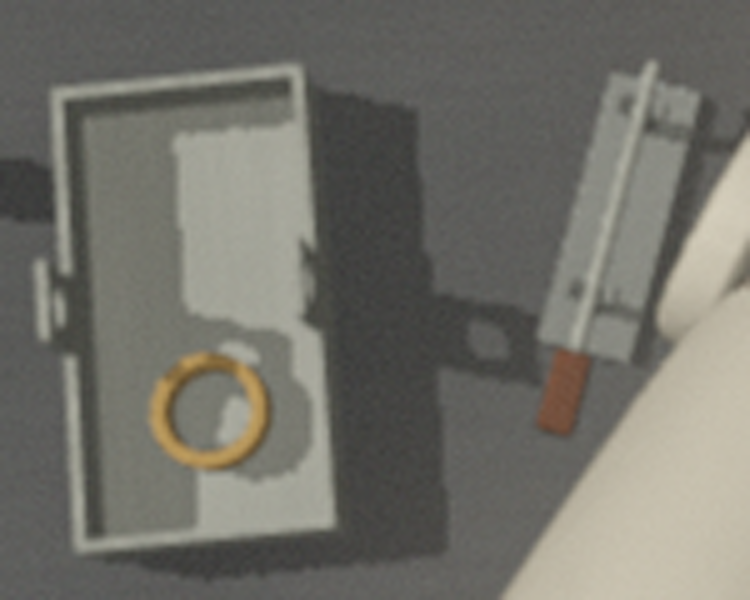

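```bash
python3 - <<'E'
from h import *
s=load("w6");f=lambda u,v,z:wpx2w(s,u,v,z,s["p"],s["M"])
a,b=f(344,166,.066),f(342,263,.066);c=(a+b)/2;print(a,b,c,"flange",f(428,219,.0385),"cyl",f(441,229,.078))
M=s["M"];d=np.r_[c,0]-s["p"];d[2]=0;print(M.T@d*1000, "ang",np.degrees(np.arctan2(a[0]-b[0],a[1]-b[1])),np.degrees(np.arctan2(M[0,2],M[1,2])))
t=load("t6");c=px2w(t,190+210/5-.4,180+410/5-.4,.025);print("ring",c)
E
```

```text
[ 0.57032735 -0.14126442] [ 0.56409291 -0.23142234] [ 0.56721013 -0.18634338] flange [ 0.65565634 -0.20036731] cyl [ 0.6562892  -0.20131728]
[2.59040263e+01 2.22813283e-02 6.20460911e+00] ang 3.955718685936998 3.8533286581608697
ring [0.4781779 0.1937509]
```

```bash
python3 -m creep '[[26,20,5,0],[26,60,5,0],[26,110,5,0],[26,150,5,0],[26,172,5,0],[26,182,5,0],[26,182,5,0],[26,182,5,0]]'; python3 -m creep '[[0,0,0,0],[0,0,0,0],[0,0,0,0],[0,0,0,0],[0,0,0,0],[0,0,0,0]]' 1 35
```

```text
time_s: 9.75
tool_pos: [0.5687, -0.1853, 0.017]
tcp_rot: [-1.571, 0.047, -0.051]
contact_force: [0.3, -0.5, -0.2]
finger_gap: 0.553
time_s: 10.35
tool_pos: [0.5673, -0.1857, 0.0154]
tcp_rot: [-1.57, 0.05, -0.05]
contact_force: [0.3, 0.3, 0.8]
finger_gap: 0.128
```

```bash
python3 -m creep '[[0,-40,0,0],[0,-80,0,0],[0,-110,0,0],[0,-110,0,0]]'; python3 - <<'E'
from h import *
s=snap("wrist","w7");print(s["p"],s["M"].round(3).tolist())
crop(s,180,100,460,400,2,"w7c")
E
```

```text
time_s: 10.75
tool_pos: [0.5704, -0.1873, 0.1305]
tcp_rot: [-1.575, 0.044, -0.057]
contact_force: [0.6, -0.6, -0.8]
finger_gap: 0.126
[ 0.57040652 -0.1872859   0.1305287 ] [[0.998, 0.008, 0.064], [-0.064, -0.005, 0.998], [0.009, -1.0, -0.004]]
```

View pics/w7c.png

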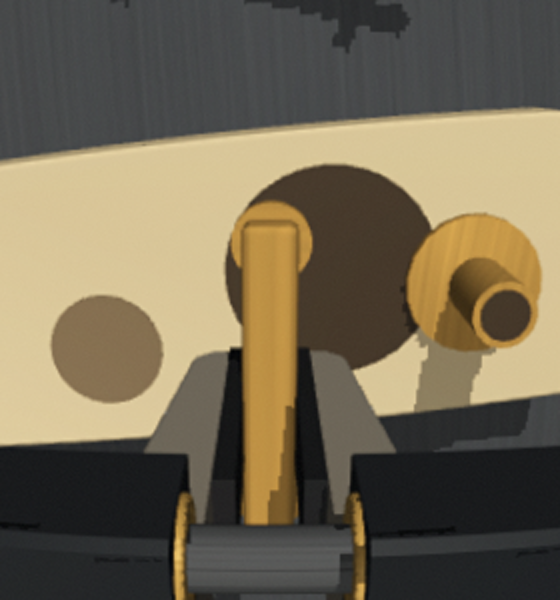

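```bash
python3 -m creep '[[-47,-5,45,-0.03],[-47,-5,90,-0.06],[-47,-5,140,-0.09],[-47,-5,190,-0.12],[-47,-5,240,-0.145],[-47,-5,290,-0.145],[-47,-5,335,-0.145],[-47,-5,370,-0.145]]'; python3 -m creep '[[0,0,0,0],[0,0,0,0]]'; python3 - <<'E'
from h import *
s=snap("wrist","w8");print(s["p"],s["M"].round(3).tolist())
E
```

```text
time_s: 11.6
tool_pos: [0.5418, 0.1894, 0.1274]
tcp_rot: [-1.57, -0.061, 0.068]
contact_force: [0.4, -0.4, -1.1]
finger_gap: 0.127
time_s: 11.8
tool_pos: [0.5424, 0.1868, 0.1278]
tcp_rot: [-1.571, -0.062, 0.068]
contact_force: [0.2, 0.2, -1.4]
finger_gap: 0.123
[0.54237184 0.18680376 0.12778362] [[0.997, -0.004, -0.083], [0.083, -0.001, 0.997], [-0.004, -1.0, -0.001]]
```

View pics/w8.png

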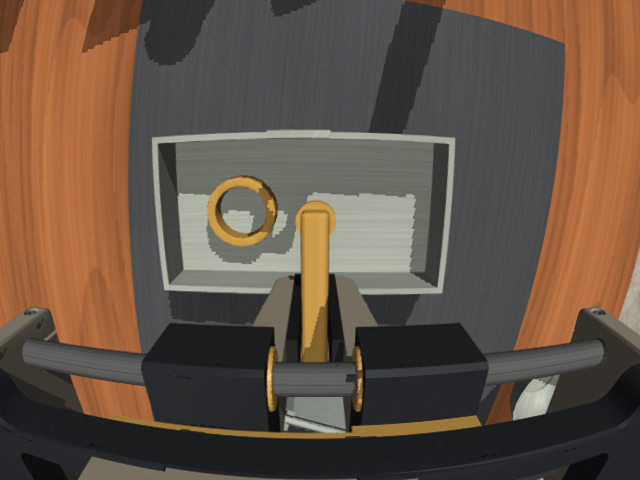

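```bash
python3 - <<'E'
from h import *
s=load("w8");f=lambda u,v,z:wpx2w(s,u,v,z,s["p"],s["M"])
P=np.array([f(152,139,.045),f(455,138,.045),f(441,292,.045),f(168,289,.045)]);print(P.round(4));c=P.mean(0);x=(P[1]+P[2]-P[0]-P[3]);y=P[0]+P[1]-P[2]-P[3]
print(c,np.degrees(np.arctan2(x[1],x[0])),np.degrees(np.arctan2(-y[0],y[1])),np.linalg.norm(x)/2,np.linalg.norm(y)/2)
print("ear",f(268,131,.09),f(330,130,.09))
yaw=np.radians(4.7);t=c+.015*np.array([np.cos(yaw),np.sin(yaw)]);d=np.r_[t,0]-s["p"];print(s["M"].T@d*1000)
E
```

```text
[[0.4058 0.2557]
 [0.6446 0.2753]
 [0.6536 0.1469]
 [0.4193 0.1287]]
[0.53082342 0.20164586] 4.568786167294557 5.033332528411031 0.23731355166028992 0.12810798732366807
ear [0.50615171 0.26414236] [0.54499877 0.26774496]
[  5.25210351 127.75177439  15.82416852]
```

```bash
python3 -m creep '[[4,20,15,0],[4,60,15,0],[4,100,15,0],[4,122,15,0],[4,132,15,0],[4,137,15,0],[4,137,15,0],[4,137,15,0]]'; python3 -m creep '[[0,0,0,0],[0,0,0,0],[0,0,0,0]]' 0.75 35;python3 -m creep '[[0,-50,0,0],[0,-100,0,0],[0,-150,0,0],[0,-200,0,0],[0,-200,-20,0]]' 0.6 35;python3 - <<'E'
from h import *
s=snap("wrist","w9");print(s["p"],s["M"].round(3).tolist())
E
```

```text
time_s: 12.65
tool_pos: [0.5483, 0.2018, -0.0052]
tcp_rot: [-1.57, -0.065, 0.061]
contact_force: [-0.3, 0.7, -1.4]
finger_gap: 0.12
time_s: 12.95
tool_pos: [0.5475, 0.2021, -0.0058]
tcp_rot: [-1.57, -0.065, 0.062]
contact_force: [-0.3, 0.6, -0.8]
finger_gap: 0.25
time_s: 13.45
tool_pos: [0.5533, 0.1841, 0.203]
tcp_rot: [-1.568, -0.079, 0.053]
contact_force: [0.8, 0.1, 1.2]
finger_gap: 0.399
[0.55325244 0.1841344  0.20304048] [[0.996, 0.016, -0.084], [0.084, 0.003, 0.996], [0.016, -1.0, 0.001]]
```

View pics/w9.png

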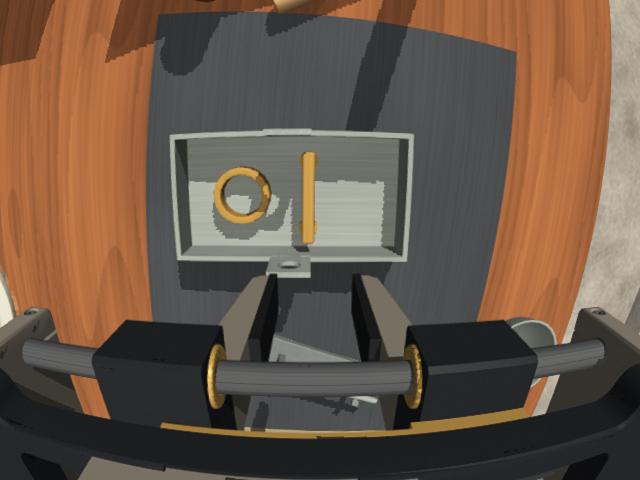

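```bash
python3 -m creep '[[10,0,-50,0],[20,0,-100,0],[30,0,-150,0],[40,0,-200,0],[50,0,-250,0],[60,0,-295,0],[70,0,-340,0],[72,0,-375,0]]'; python3 -m creep '[[0,0,-10,0],[0,0,-10,0],[0,0,-10,0]]'; python3 - <<'E'
from h import *
s=snap("wrist","w10");print(s["p"],s["M"].round(3).tolist())
E
```

```text
time_s: 14.3
tool_pos: [0.6504, -0.1883, 0.1915]
tcp_rot: [-1.569, -0.061, 0.064]
contact_force: [0.1, 0.4, 0.1]
finger_gap: 0.403
time_s: 14.6
tool_pos: [0.651, -0.1942, 0.1927]
tcp_rot: [-1.568, -0.063, 0.065]
contact_force: [-0.1, 0.4, -0.1]
finger_gap: 0.399
[ 0.65104843 -0.19423535  0.19265321] [[0.997, -0.001, -0.082], [0.082, 0.001, 0.997], [-0.001, -1.0, 0.001]]
```

View pics/w10.png

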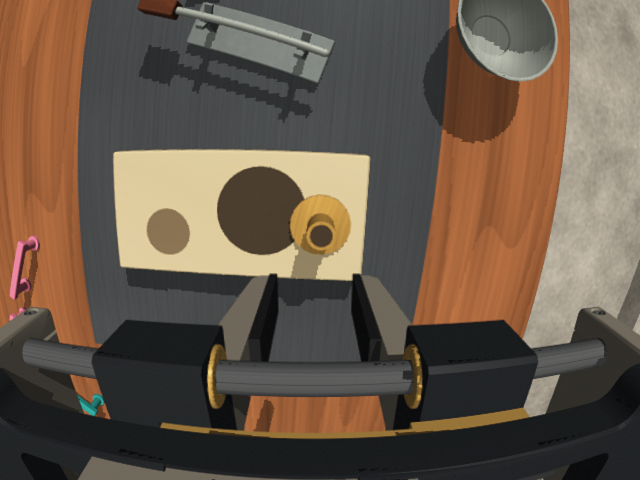

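```bash
python3 - <<'E'
from h import *
s=load("w10");f=lambda u,v,z:wpx2w(s,u,v,z,s["p"],s["M"])
print(f(320,224,.0385),f(321,237,.078))
E
python3 -m creep '[[5,0,-7,0],[5,40,-7,0],[5,80,-7,0],[5,120,-7,0],[5,155,-7,0],[5,170,-7,0],[5,175,-7,0],[5,175,-7,0]]'; python3 -m creep '[[0,0,0,0],[0,0,0,0],[0,0,0,0],[0,0,0,0]]' 1 40;  python3 -m creep '[[0,-40,0,0],[0,-80,0,0],[0,-120,0,0],[0,-130,0,0]]'; python3 - <<'E'
from h import *
s=snap("wrist","w11");print(s["p"],s["M"].round(3).tolist())
crop(s,180,100,460,400,2,"w11c")
E
```

```text
[ 0.65652128 -0.19998031] [ 0.65713922 -0.20269202]
time_s: 15.45
tool_pos: [0.6577, -0.2025, 0.0192]
tcp_rot: [-1.57, -0.065, 0.063]
contact_force: [-0.1, 0.2, 0.3]
finger_gap: 0.399
time_s: 15.85
tool_pos: [0.6585, -0.2033, 0.0209]
tcp_rot: [-1.572, -0.066, 0.061]
contact_force: [-0.7, -0.2, 6.2]
finger_gap: 0.273
time_s: 16.25
tool_pos: [0.6599, -0.2039, 0.1548]
tcp_rot: [-1.575, -0.071, 0.057]
contact_force: [0.6, -0.4, -0.4]
finger_gap: 0.276
[ 0.65989855 -0.20394647  0.15478966] [[0.997, 0.009, -0.081], [0.081, -0.005, 0.997], [0.009, -1.0, -0.005]]
```

View pics/w11c.png

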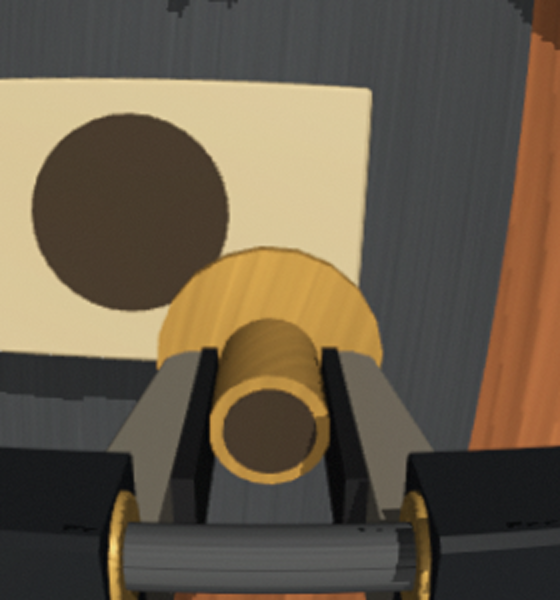

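```bash
python3 -m creep '[[-3,0,45,0],[-6,0,95,0],[-9,0,145,0],[-12,0,195,0],[-15,0,245,0],[-18,0,295,0],[-21,0,345,0],[-21,0,390,0]]'; python3 -m creep '[[0,0,10,0],[0,0,10,0],[0,0,10,0]]'; python3 - <<'E'
from h import *
s=snap("wrist","w12");print(s["p"],s["M"].round(3).tolist())
t=np.array([.6026,.2074,s["p"][2]]);print(s["M"].T@(t-s["p"])*1000)
E
```

```text
time_s: 17.1
tool_pos: [0.6019, 0.1867, 0.1453]
tcp_rot: [-1.57, -0.061, 0.067]
contact_force: [0.0, -0.1, -1.3]
finger_gap: 0.274
time_s: 17.4
tool_pos: [0.6031, 0.1932, 0.1467]
tcp_rot: [-1.571, -0.061, 0.065]
contact_force: [0.3, 0.7, -1.4]
finger_gap: 0.274
[0.60305812 0.1932311  0.14669058] [[0.997, -0.002, -0.08], [0.08, -0.001, 0.997], [-0.002, -1.0, -0.001]]
[ 0.68256533 -0.01451541 14.15985982]
```

View pics/w12.png

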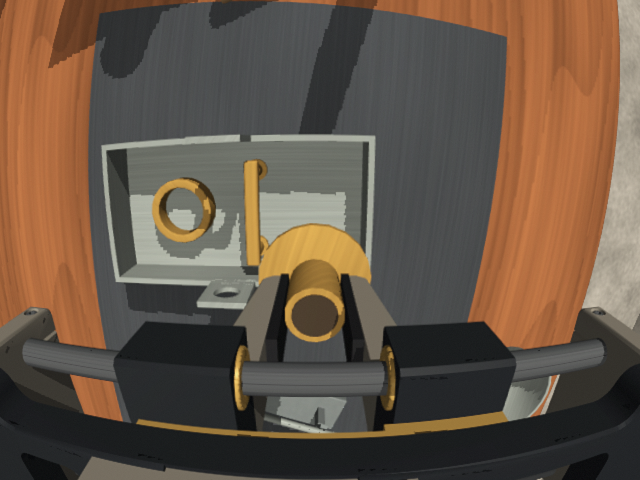

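```bash
python3 -m creep '[[0,10,14,0],[0,50,14,0],[0,90,14,0],[0,125,14,0],[0,143,14,0],[0,150,14,0],[0,150,14,0],[0,150,14,0]]'; python3 -m creep '[[0,0,0,0],[0,0,0,0],[0,0,0,0]]' 0.6 35;python3 -m creep '[[0,-50,0,0],[0,-100,0,0],[0,-150,0,0],[0,-200,0,0],[0,-200,-40,0]]' 0.6 35;python3 - <<'E'
from h import *
s=snap("wrist","w13");print(s["p"],s["M"].round(3).tolist())
E
```

```text
time_s: 18.25
tool_pos: [0.6037, 0.2085, -0.0004]
tcp_rot: [-1.57, -0.065, 0.061]
contact_force: [0.1, -0.1, -1.2]
finger_gap: 0.276
time_s: 18.55
tool_pos: [0.6034, 0.2086, -0.0005]
tcp_rot: [-1.57, -0.065, 0.062]
contact_force: [0.2, 0.5, -0.2]
finger_gap: 0.402
time_s: 19.05
tool_pos: [0.6103, 0.1723, 0.2089]
tcp_rot: [-1.567, -0.081, 0.054]
contact_force: [1.2, -1.2, 0.4]
finger_gap: 0.399
[0.61034361 0.17234235 0.20893452] [[0.996, 0.017, -0.086], [0.086, 0.003, 0.996], [0.017, -1.0, 0.002]]
```

View pics/w13.png

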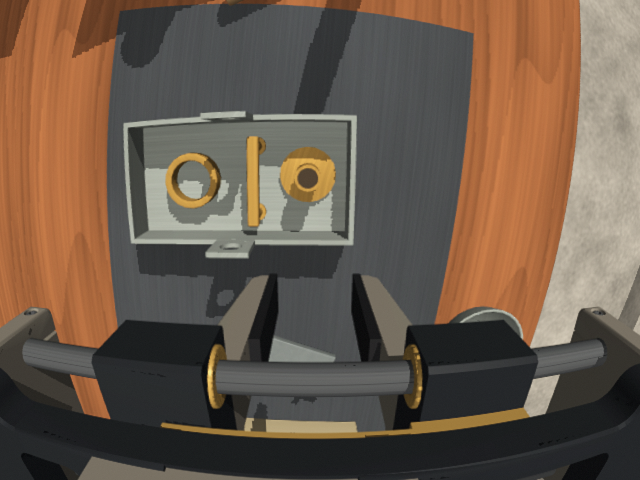

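```bash
python3 -m creep '[[-20,0,-20,0.15],[-40,0,-40,0.3],[-60,0,-60,0.45],[-80,0,-80,0.6],[-100,0,-100,0.75],[-120,0,-120,0.9],[-139,0,-140,1.05],[-139,0,-147,1.2]]'; python3 -m creep '[[0,0,0,0.15],[0,0,0,0.3],[0,0,0,0.45],[0,0,0,0.6],[0,0,0,0.72],[0,0,0,0.72],[0,0,0,0.72]]'; python3 - <<'E'
from h import *
s=snap("wrist","w14");print(s["p"],s["M"].round(3).tolist())
E
```

```text
time_s: 19.9
tool_pos: [0.4774, 0.0094, 0.1982]
tcp_rot: [-1.388, 0.877, -0.877]
contact_force: [-0.6, 0.3, 0.6]
finger_gap: 0.397
time_s: 20.6
tool_pos: [0.4789, 0.0108, 0.1983]
tcp_rot: [-1.072, 1.402, -1.402]
contact_force: [-0.4, 0.3, 0.5]
finger_gap: 0.399
[0.47894136 0.01082509 0.19825753] [[-0.262, -0.0, 0.965], [-0.965, 0.0, -0.262], [-0.0, -1.0, -0.0]]
```

View pics/w14.png

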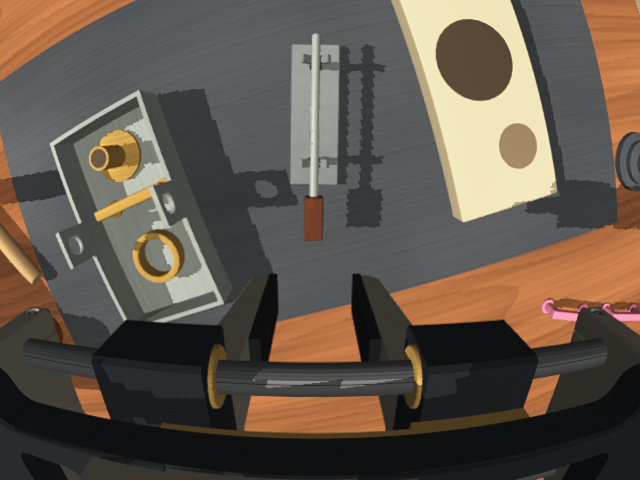

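```bash
python3 - <<'E'
from h import *
s=load("w14");f=lambda u,v,z:wpx2w(s,u,v,z,s["p"],s["M"])
crop(s,285,180,345,250,8,"w14c")
T=lambda c:(s["M"].T@(np.r_[c,s["p"][2]]-s["p"])*1000).round(1)
for n,q in dict(tip=f(316,36,.047),sh=f(314,196,.054),bu=f(314,240,.054)).items(): print(n,q.round(4),T(q))
E
```

```text
tip [ 0.647  -0.0363] [  1.4  -0.  174.5]
sh [0.5002 0.0053] [-0.2 -0.  22. ]
bu [0.4593 0.0163] [ -0.1   0.  -20.4]
```

View pics/w14c.png

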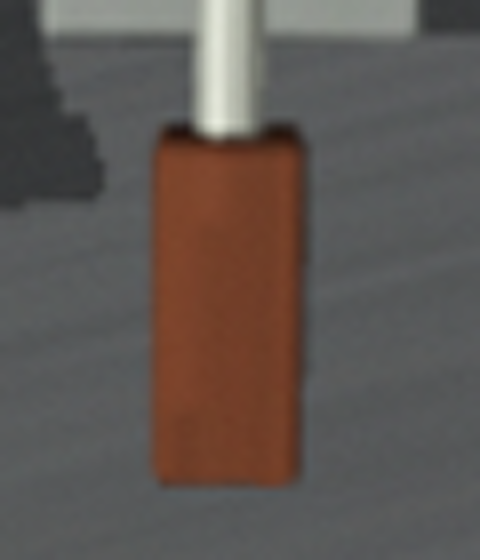

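```bash
python3 -m creep '[[0,40,1,0],[0,85,1,0],[0,130,1,0],[0,165,1,0],[0,185,1,0],[0,196,1,0],[0,201,1,0],[0,201,1,0]]'; python3 -m creep '[[0,0,0,0],[0,0,0,0],[0,0,0,0],[0,0,0,0]]' 1 45; python3 -m creep '[[0,-10,0,0],[0,-30,0,0],[0,-60,0,0],[0,-80,0,0],[0,-80,0,0]]'; python3 - <<'E'
from h import *
s=snap("wrist","w15");print(s["p"],s["M"].round(3).tolist())
E
```

```text
time_s: 21.45
tool_pos: [0.4804, 0.0105, -0.0024]
tcp_rot: [-1.07, 1.403, -1.404]
contact_force: [-0.3, -0.2, 0.4]
finger_gap: 0.399
time_s: 21.85
tool_pos: [0.481, 0.0106, -0.0018]
tcp_rot: [-1.069, 1.402, -1.405]
contact_force: [1.3, 1.3, 3.0]
finger_gap: 0.192
time_s: 22.35
tool_pos: [0.4825, 0.0099, 0.0807]
tcp_rot: [-1.066, 1.398, -1.408]
contact_force: [-0.4, 0.2, -0.9]
finger_gap: 0.193
[0.48252222 0.00988431 0.08069389] [[-0.265, 0.006, 0.964], [-0.964, -0.002, -0.265], [0.0, -1.0, 0.006]]
```

View pics/w15.png

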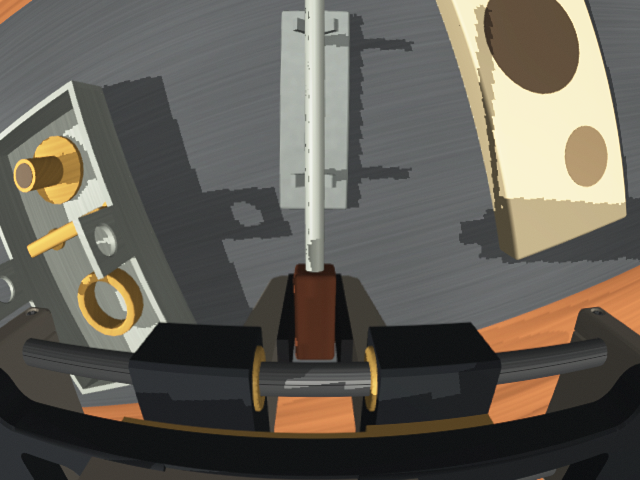

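```bash
python3 - <<'E'
from h import *
s=load("w14")
crop(s,280,25,360,200,4,"w14d")
W={}
for v in list(range(50,74,4))+list(range(148,186,3)):
    print(v,[ (u,*(s["p"]+s["M"]@wtool(s,u,v)).round(3)) for u in (298,304,309,322,328,334)])
t=load("top0");C=cloud(t);m=(C[...,0]>.5)&(C[...,0]<.66)&(C[...,1]>-.06)&(C[...,1]<.03)&(C[...,2]>.03)
print(np.percentile(C[m][:,2],[50,90,97,99,100]).round(3))
E
```

```text
50 [(298, np.float64(0.647), np.float64(-0.017), np.float64(0.011)), (304, np.float64(0.646), np.float64(-0.023), np.float64(0.01)), (309, np.float64(0.644), np.float64(-0.028), np.float64(0.01)), (322, np.float64(0.64), np.float64(-0.041), np.float64(0.011)), (328, np.float64(0.639), np.float64(-0.047), np.float64(0.011)), (334, np.float64(0.638), np.float64(-0.053), np.float64(0.01))]
54 [(298, np.float64(0.643), np.float64(-0.016), np.float64(0.008)), (304, np.float64(0.632), np.float64(-0.021), np.float64(0.05)), (309, np.float64(0.64), np.float64(-0.027), np.float64(0.01)), (322, np.float64(0.636), np.float64(-0.04), np.float64(0.011)), (328, np.float64(0.626), np.float64(-0.042), np.float64(0.05)), (334, np.float64(0.634), np.float64(-0.052), np.float64(0.009))]
58 [(298, np.float64(0.639), np.float64(-0.015), np.float64(0.009)), (304, np.float64(0.628), np.float64(-0.02), np.float64(0.05)), (309, np.float64(0.628), np.float64(-0.024), np.float64(0.044)), (322, np.float64(0.625), np.float64(-0.036), np.float64(0.045)), (328, np.float64(0.622), np.float64(-0.041), np.float64(0.0
[... 5629 characters left out ...]
3), np.float64(0.011)), (309, np.float64(0.514), np.float64(0.006), np.float64(0.046)), (322, np.float64(0.507), np.float64(-0.005), np.float64(0.01)), (328, np.float64(0.505), np.float64(-0.011), np.float64(0.009)), (334, np.float64(0.504), np.float64(-0.017), np.float64(0.01))]
184 [(298, np.float64(0.51), np.float64(0.021), np.float64(0.001)), (304, np.float64(0.508), np.float64(0.014), np.float64(0.002)), (309, np.float64(0.512), np.float64(0.007), np.float64(0.047)), (322, np.float64(0.504), np.float64(-0.004), np.float64(0.008)), (328, np.float64(0.502), np.float64(-0.01), np.float64(0.008)), (334, np.float64(0.5), np.float64(-0.016), np.float64(0.008))]
[0.048 0.052 0.053 0.054 0.057]
```

View pics/w14d.png

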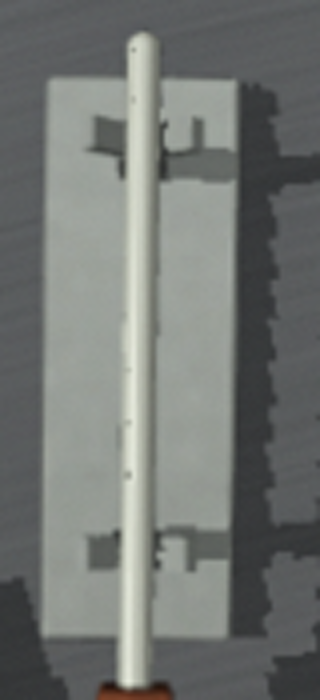

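```bash
python3 -m creep '[[0,30,0,0],[0,60,0,0],[0,74,0,0],[0,79,0,0],[0,79,0,0],[0,79,0,0]]'; python3 -m creep '[[0,0,0,0],[0,0,0,0],[0,-7,0,0],[0,-7,0,0],[0,-7,0,0]]' 0.65 45; python3 - <<'E'
from h import *
s=snap("wrist","w16");print(s["p"],s["M"].round(3).tolist())
crop(s,240,180,390,380,3,"w16c")
E
```

```text
time_s: 23.0
tool_pos: [0.4787, 0.011, -0.0028]
tcp_rot: [-1.072, 1.406, -1.402]
contact_force: [0.1, 0.8, -0.3]
finger_gap: 0.194
time_s: 23.5
tool_pos: [0.4806, 0.0104, 0.0058]
tcp_rot: [-1.069, 1.403, -1.405]
contact_force: [0.4, -1.1, -0.9]
finger_gap: 0.352
[0.4805768  0.01036249 0.00582464] [[-0.265, 0.001, 0.964], [-0.964, -0.0, -0.265], [-0.0, -1.0, 0.001]]
```

View pics/w16c.png

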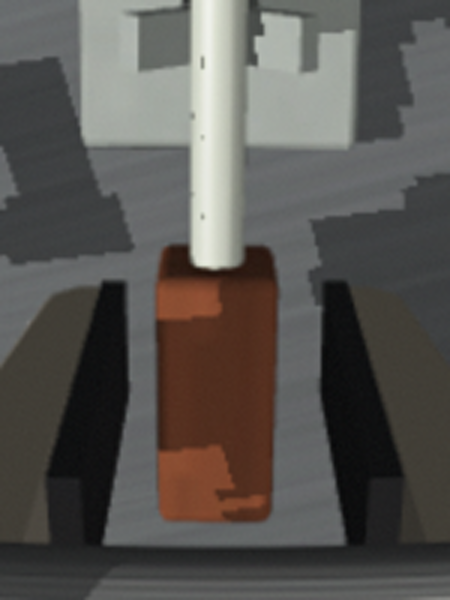

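```bash
python3 -m creep '[[0,1,0,0],[0,1,0,0],[0,1,0,0],[0,1,0,0],[0,1,0,0]]' 1 50; python3 -m creep '[[0,-20,0,0],[0,-50,0,0],[0,-85,0,0],[0,-85,0,0]]'; python3 - <<'E'
from h import *
s=snap("wrist","w17");print(s["p"],s["M"].round(3).tolist())
for q in ((314,255),(314,200),(314,100),(314,60)): print(wtool(s,*q)*1000)
E
```

```text
time_s: 24.05
tool_pos: [0.4798, 0.0108, 0.0041]
tcp_rot: [-1.07, 1.404, -1.404]
contact_force: [-1.2, 1.9, -0.1]
finger_gap: 0.191
time_s: 24.45
tool_pos: [0.4839, 0.0095, 0.0941]
tcp_rot: [-1.064, 1.396, -1.409]
contact_force: [0.9, 0.1, -0.1]
finger_gap: 0.188
[0.48388877 0.00949663 0.09410085] [[-0.265, 0.009, 0.964], [-0.964, -0.003, -0.265], [0.0, -1.0, 0.01]]
[  0.13922006 -45.13302932  24.79090247]
[  0.10548134 -44.98653856  48.78199602]
[ 4.21539223e-02 -4.53261885e+01  9.02883273e+01]
[ 1.39393888e-02 -4.53787291e+01  1.07208225e+02]
```

View pics/w17.png

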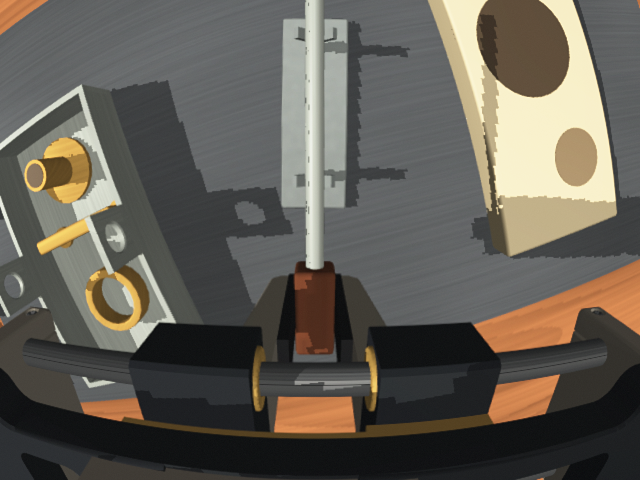

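```bash
python3 -m creep '[[10,0,15,-0.14],[20,0,30,-0.28],[30,0,45,-0.42],[40,0,60,-0.56],[50,0,75,-0.7],[50,0,89,-0.84],[50,0,89,-0.98],[50,0,89,-1.12]]'; python3 -m creep '[[0,0,0,-0.14],[0,0,0,-0.28],[0,0,0,-0.42],[0,0,0,-0.56],[0,0,0,-0.7],[0,0,0,-0.8],[0,0,0,-0.8],[0,0,0,-0.8]]'; python3 - <<'E'
from h import *
s=snap("wrist","w18");print(s["p"],s["M"].round(3).tolist())
E
```

```text
time_s: 25.3
tool_pos: [0.5514, -0.0613, 0.0869]
tcp_rot: [-1.498, 0.561, -0.555]
contact_force: [-0.1, -0.1, -0.7]
finger_gap: 0.192
time_s: 26.1
tool_pos: [0.5517, -0.0611, 0.0879]
tcp_rot: [-1.569, -0.06, 0.063]
contact_force: [0.0, -0.2, -1.0]
finger_gap: 0.193
[ 0.55169124 -0.06108415  0.08789431] [[0.997, -0.002, -0.078], [0.078, 0.001, 0.997], [-0.002, -1.0, 0.001]]
```

View pics/w18.png

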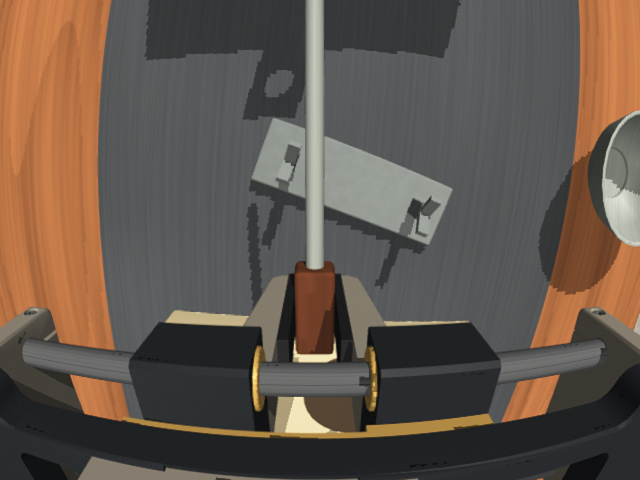

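```bash
python3 - <<'E'
from h import *
t=snap("top","t18");crop(t,185,180,335,300,5,"t18c")
t=snap("scene","s18");crop(t,290,200,470,350,4.2,"s18c")
E
```

```text
(no output)
```

View pics/t18c.png

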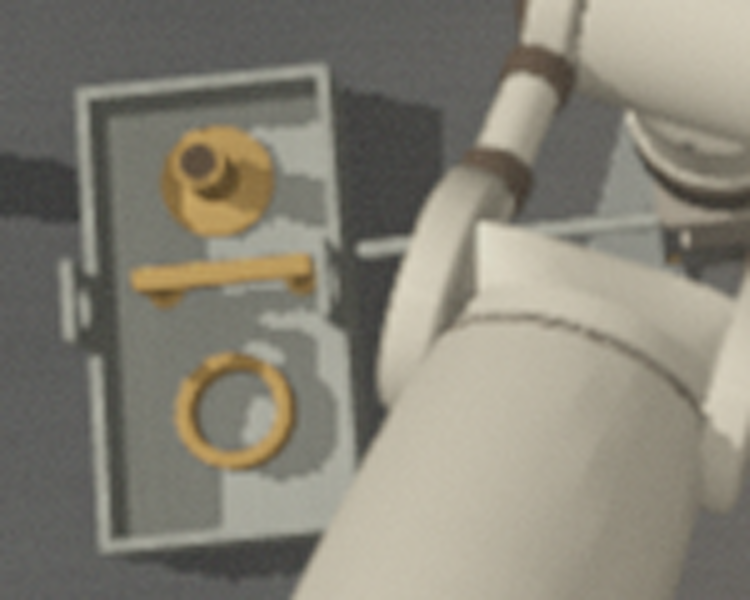

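View pics/s18c.png

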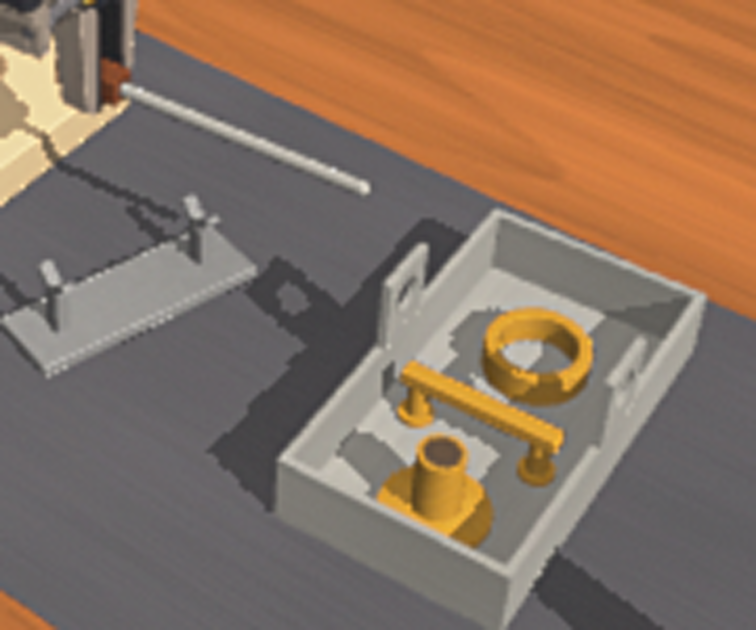

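```bash
python3 - <<'E'
from h import *
t=load("s18");s=load("w18")
g=lambda x,y,z: px2w(t,290+x/4.2-.4,200+y/4.2-.4,z)
print("eye near",g(408,290,.07),"eye far",g(630,375,.07))
print("tip",g(367,188,s["p"][2]+.041))
R_=[g(498,212,.045),g(705,296,.045),g(510,572,.045),g(281,464,.045)]
print("rim",np.round(R_,4),np.mean(R_,0))
c=np.array([.5308,.2015]);a=np.radians(4.7);ax=np.array([-np.sin(a),np.cos(a)])
M=s["M"];tip=s["p"][:2]+M[:2,2]*.179;print("pred tip",tip)
ux=np.array([np.cos(a),np.sin(a)])
for n,q in(("tip",tip),("tcp",s["p"][:2])): print(n,(q-c)@ux,(q-c)@ax)
print("heading z",np.degrees(np.arctan2(-M[0,2],M[1,2])))
E
```

```text
eye near [0.53189204 0.14143655] eye far [0.51354926 0.26389306]
tip [0.53611129 0.11265776]
rim [[0.4182 0.1318]
 [0.4076 0.2577]
 [0.6424 0.2741]
 [0.6568 0.1499]] [0.53125725 0.2034102 ]
pred tip [0.53765437 0.11736459]
tip -6.261215345716892e-05 -0.08441413517281522
tcp -0.0006947589979417326 -0.2634129745389162
heading z 4.497656812886721
```

```bash
python3 - <<'E'
from h import *
t=load("s18");im=t["pixels"]
V=t["view"];K=t["intrinsics"]
def pr(p): q=V[:3,:3]@p+V[:3,3];return (K@q)[:2]/q[2]
c=np.array([.5308,.202]);a=np.radians(4.7);ux=np.array([np.cos(a),np.sin(a),0]);uy=np.array([-np.sin(a),np.cos(a),0])
x0,y0,x1,y1=370,245,460,310;k=8
big=cv2.resize(im[y0:y1,x0:x1],None,fx=k,fy=k,interpolation=cv2.INTER_CUBIC)
for ys in (-.0575,-.0625,.0575,.0625):
  if abs(ys)>.06: continue
  pts=[pr(np.r_[c,0]+ux*.011*np.cos(h)+uy*ys+np.array([0,0,.07+.011*np.sin(h)])) for h in np.linspace(0,6.28,30)]
  pts=[((np.array(p)-[x0,y0]+.5)*k).astype(int) for p in pts]
  cv2.polylines(big,[np.array(pts)],True,(0,0,255),1)
for cx,cy in ((-.12,-.065),(.12,-.065),(.12,.065),(-.12,.065)):
  p=pr(np.r_[c,.045]+ux*cx+uy*cy); cv2.circle(big,tuple(((p-[x0,y0]+.5)*k).astype(int)),4,(0,255,0),1)
cv2.imwrite("pics/ears.png",big)
E
```

```text
(no output)
```

View pics/ears.png

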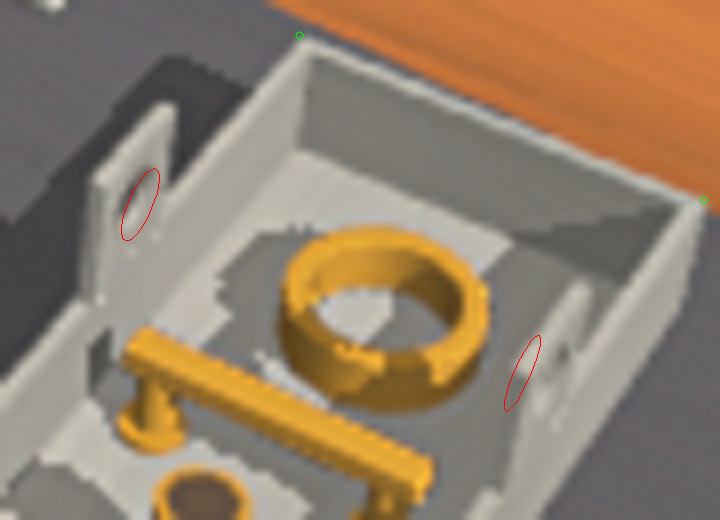

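```bash
cat > ov.py <<'E'
from h import *
import sys
def wproj(s,P):
    H=s["hand_eye"];q=s["M"].T@(P-s["p"]);q=H[:3,:3].T@(q-H[:3,3]);r=np.hypot(q[0],q[1]);th=np.arctan2(r,q[2]);K=s["intrinsics"]
    return K[:2,2]+K[0,0]*th*q[:2]/r
def tproj(s,P):
    q=s["view"][:3,:3]@P+s["view"][:3,3];return (s["intrinsics"]@q)[:2]/q[2]
def model(c,yaw):
    a=np.radians(yaw);ux=np.array([np.cos(a),np.sin(a),0]);uy=np.array([-np.sin(a),np.cos(a),0]);o=np.r_[c,0]
    f=lambda x,y,z:o+ux*x+uy*y+np.array([0,0,z])
    L=[[f(x,y,.045) for x,y in((-.12,-.065),(.12,-.065),(.12,.065),(-.12,.065))]]
    for sgn in (-1,1):
        L.append([f(x,sgn*y,.09) for x,y in((-.02,.06),(.02,.06),(.02,.065),(-.02,.065))])
        for y in(.06,.065): L.append([f(.011*np.cos(h),sgn*y,.07+.011*np.sin(h)) for h in np.linspace(0,6.28,24)])
    return L
def overlay(n,c,yaw,box,k,out):
    s=load(n);pr=wproj if "hand_eye" in s else tproj;x0,y0,x1,y1=box
    big=cv2.resize(s["pixels"][y0:y1,x0:x1],None,fx=k,fy=k,interpolation=cv2.INTER_CUBIC)
    for l in model(c,yaw):
        cv2.polylines(big,[np.array([((pr(s,p)-[x0,y0]+.5)*k).round() for p in l]).astype(np.int32)],True,(0,0,255),1)
    cv2.imwrite(f"pics/{out}.png",big)
E
python3 - <<'E'
from ov import *
overlay("w12",[.5308,.2015],4.7,(95,125,385,320),2.7,"o12")
overlay("t18",[.5308,.2015],4.7,(185,180,265,300),5,"o18")
E
```

```text
(no output)
```

View pics/o12.png

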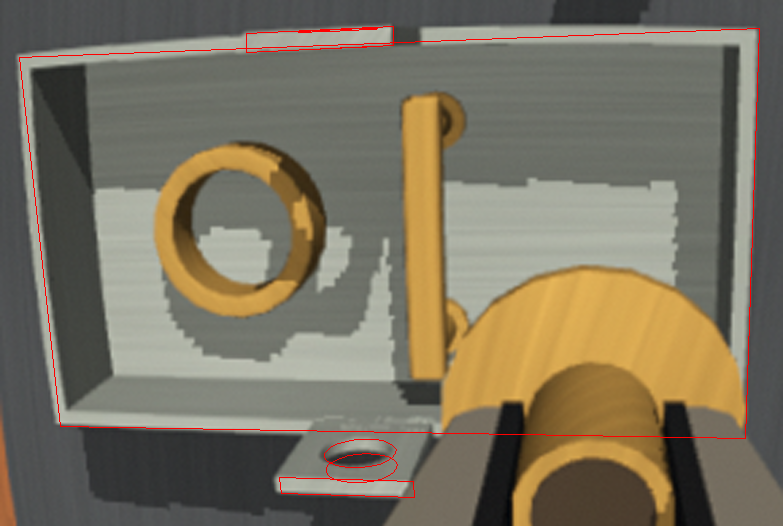

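View pics/o18.png

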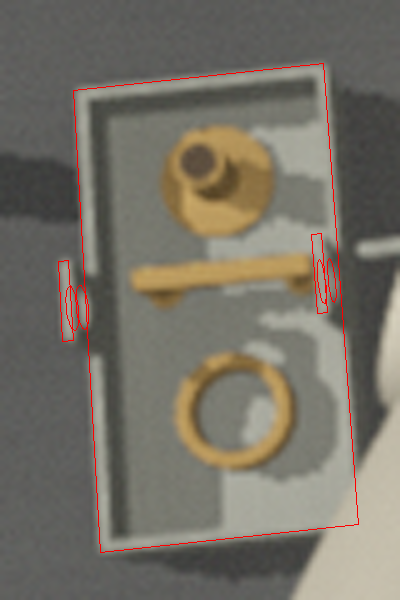

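```bash
python3 -m creep '[[1,20,0,-0.003],[1,40,0,-0.003],[1,52,0,-0.003],[1,57,0,-0.003],[1,57,0,-0.003],[1,57,0,-0.003]]'; python3 - <<'E'
from ov import *
s=snap("scene","s19");w=snap("wrist","w19");print(w["p"],w["M"].round(4).tolist())
c=np.array([.5308,.2015]);a=np.radians(4.7);ux=np.array([np.cos(a),np.sin(a)]);uy=np.array([-np.sin(a),np.cos(a)])
for l in(0,.021,.179): q=w["p"]+w["M"]@[0,-.041,l];print(l,(q[:2]-c)@ux,(q[:2]-c)@uy,q[2])
overlay("s19",c,4.7,(340,220,460,310),6,"o19")
E
```

```text
time_s: 26.85
tool_pos: [0.5543, -0.0614, 0.0331]
tcp_rot: [-1.57, -0.067, 0.065]
contact_force: [0.5, 0.5, -0.6]
finger_gap: 0.191
[ 0.55446824 -0.06142777  0.03332019] [[0.9965, 0.0018, -0.0838], [0.0838, -0.0006, 0.9965], [0.0018, -1.0, -0.0007]]
0 0.001972926567417014 -0.26395291811583893 0.07432011692664463
0.021 0.0019331954087272235 -0.2429529614004517 0.07430464479392135
0.179 0.0016342657385847634 -0.08495328706563335 0.07418823541438438
```

View pics/o19.png

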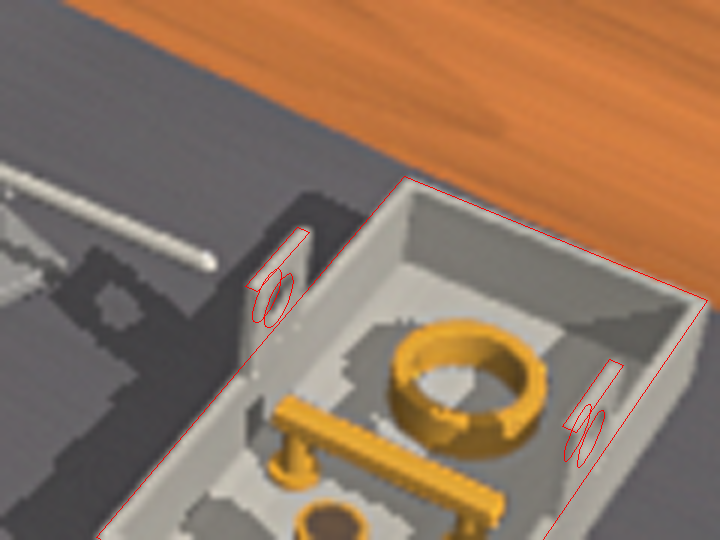

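View pics/w19.png

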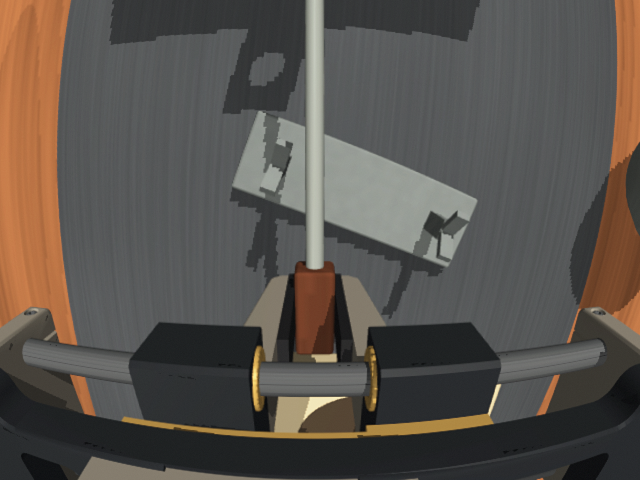

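```bash
python3 -m creep '[[-2,1.5,0,0],[-2,1.5,0,0],[-2,1.5,10,0],[-2,1.5,20,0],[-2,1.5,30,0],[-2,1.5,38,0],[-2,1.5,38,0],[-2,1.5,38,0]]'; python3 - <<'E'
from ov import *
s=snap("scene","s20");w=snap("wrist","w20");print(w["p"],w["M"].round(4).tolist())
c=np.array([.5308,.2015]);a=np.radians(4.7);ux=np.array([np.cos(a),np.sin(a)]);uy=np.array([-np.sin(a),np.cos(a)])
for l in(0,.021,.179): q=w["p"]+w["M"]@[0,-.041,l];print(l,(q[:2]-c)@ux,(q[:2]-c)@uy,q[2])
crop(s,340,220,460,310,6,"s20c")
E
```

```text
time_s: 27.75
tool_pos: [0.5484, -0.0232, 0.0308]
tcp_rot: [-1.57, -0.067, 0.067]
contact_force: [0.2, -0.5, -0.8]
finger_gap: 0.193
[ 0.54847111 -0.02350245  0.03080155] [[0.9965, 0.0001, -0.0842], [0.0842, -0.0002, 0.9965], [0.0001, -1.0, -0.0002]]
0 -0.0008274006735871513 -0.22568480905405425 0.07180154541942105
0.021 -0.0008740263960404297 -0.20468486131993663 0.07179694038576442
0.179 -0.001224829450688483 -0.04668525455848048 0.07176229298968123
```

View pics/s20c.png

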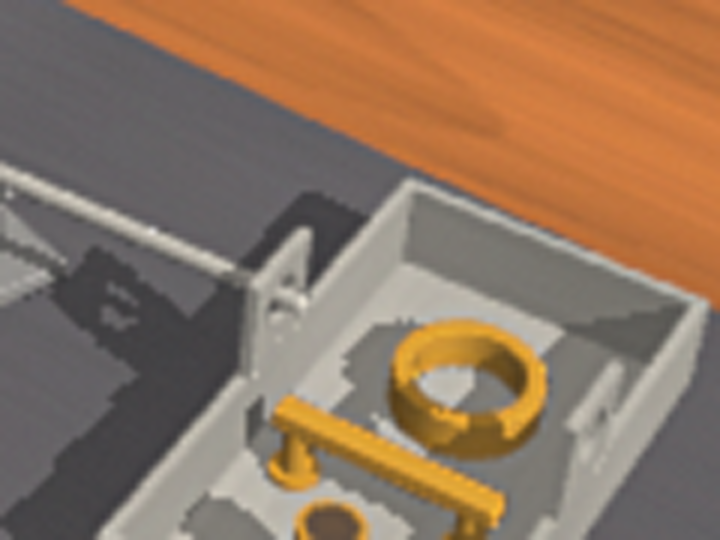

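```bash
python3 -m creep '[[0,0,12,0],[0,0,26,0],[0,0,40,0],[0,0,54,0],[0,0,68,0],[0,0,82,0],[0,0,88,0],[0,0,88,0]]'; python3 - <<'E'
from ov import *
s=snap("scene","s21");w=snap("wrist","w21")
c=np.array([.5308,.2015]);a=np.radians(4.7);ux=np.array([np.cos(a),np.sin(a)]);uy=np.array([-np.sin(a),np.cos(a)])
for l in(0,.179): q=w["p"]+w["M"]@[0,-.041,l];print(l,(q[:2]-c)@ux,(q[:2]-c)@uy,q[2])
crop(s,340,220,460,310,6,"s21c")
E
```

```text
time_s: 28.65
tool_pos: [0.5408, 0.0652, 0.0307]
tcp_rot: [-1.57, -0.067, 0.067]
contact_force: [-0.8, -0.2, -0.7]
finger_gap: 0.191
0 -0.0010223228245636034 -0.1373328592152559 0.07179561374626085
0.179 -0.0015260943084902964 0.04166642650895428 0.07175174445691437
```

View pics/s21c.png

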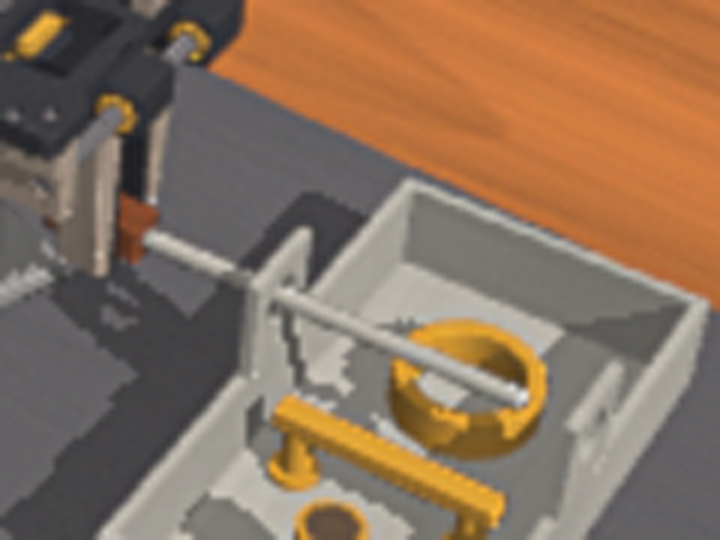

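View pics/w21.png

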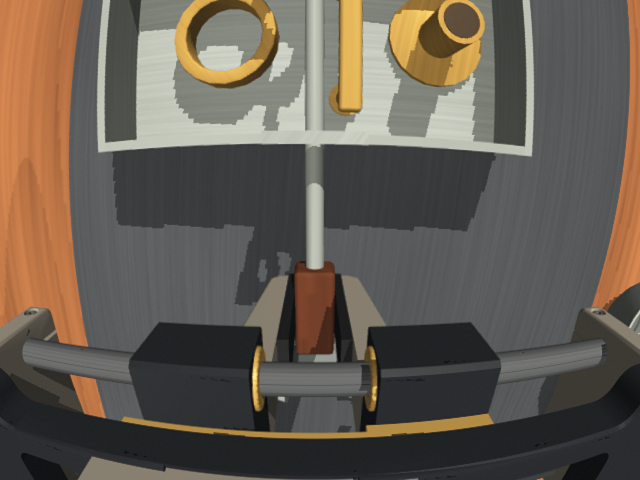

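```bash
python3 -m creep '[[1,0,12,0],[1,0,24,0],[1,0,36,0],[1,0,44,0],[1,0,44,0],[1,2,44,0],[1,5,44,0],[1,6,44,0]]'; python3 - <<'E'
from ov import *
s=snap("scene","s22");w=snap("wrist","w22")
c=np.array([.5308,.2015]);a=np.radians(4.7);ux=np.array([np.cos(a),np.sin(a)]);uy=np.array([-np.sin(a),np.cos(a)])
for l in(0,.021,.179): q=w["p"]+w["M"]@[0,-.041,l];print(l,(q[:2]-c)@ux,(q[:2]-c)@uy,q[2])
crop(s,340,220,460,310,6,"s22c")
E
```

```text
time_s: 29.55
tool_pos: [0.538, 0.1078, 0.0243]
tcp_rot: [-1.57, -0.065, 0.066]
contact_force: [-0.5, -0.6, 0.2]
finger_gap: 0.192
0 -0.0004856262367335373 -0.09398654741720283 0.0652123449723074
0.021 -0.0005151855812945542 -0.07298656822233827 0.06521259074621756
0.179 -0.0007375844594203849 0.08501327524378556 0.06521443990230352
```

View pics/s22c.png

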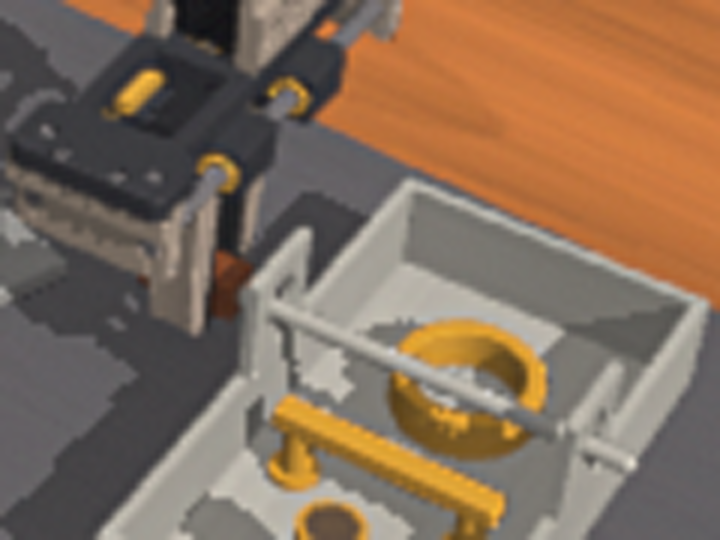

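```bash
python3 -m creep '[[0,1,0,0],[0,1,0,0],[0,1,0,0],[0,1,0,0],[0,1,0,0]]' 0.6; python3 -m creep '[[0,-20,0,0],[0,-60,0,0],[0,-110,0,0],[0,-140,-40,0],[0,-140,-90,0],[0,-140,-140,0],[0,-140,-140,0],[0,-140,-140,0]]'; python3 - <<'E'
from ov import *
s=snap("scene","s23");w=snap("wrist","w23")
crop(s,340,220,460,310,6,"s23c")
t=snap("top","t23");crop(t,185,180,335,300,5,"t23c")
print(state()[0]["time_s"])
E
```

```text
time_s: 30.15
tool_pos: [0.5384, 0.1082, 0.0239]
tcp_rot: [-1.57, -0.066, 0.066]
contact_force: [0.0, -0.6, 0.9]
finger_gap: 0.401
time_s: 30.95
tool_pos: [0.5499, -0.032, 0.1637]
tcp_rot: [-1.569, -0.064, 0.064]
contact_force: [-0.0, 0.3, -0.2]
finger_gap: 0.402
31.1
```

View pics/s23c.png

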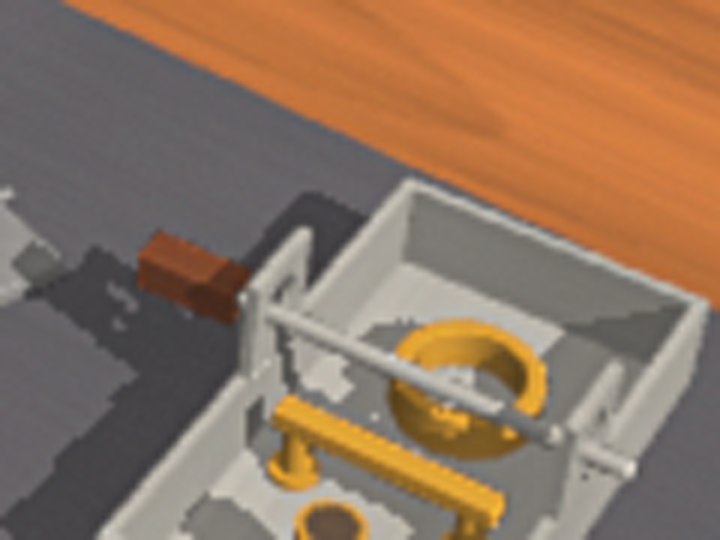

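View pics/w23.png

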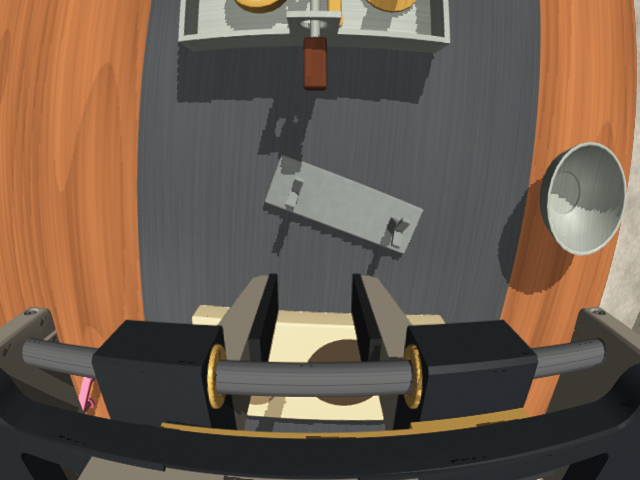

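View pics/t23c.png

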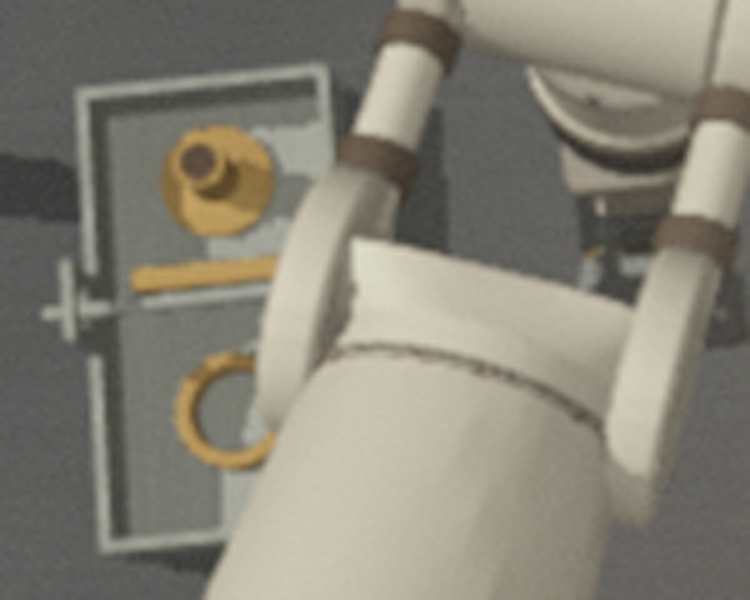

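```bash
python3 - <<'E'
from ov import *
w=load("w23");t=load("t23");s=load("s23")
c=np.array([.5308,.2015]);a=np.radians(4.7);ux=np.array([np.cos(a),np.sin(a)]);uy=np.array([-np.sin(a),np.cos(a)])
F=lambda q:(((q-c)@ux).round(4),((q-c)@uy).round(4))
print("shoulder",F(wpx2w(w,316,38,.072,w["p"],w["M"])),"butt",F(wpx2w(w,315,89,.072,w["p"],w["M"])))
print("tip top",F(px2w(t,185+42/5-.4,180+313/5-.4,.065)),"scene",F(px2w(s,340+631/6-.4,220+468/6-.4,.063)))
s2=snap("scene","s24");d=cv2.absdiff(s["pixels"],s2["pixels"])[220:310,340:460];print("max diff",d.max(),state()[0]["time_s"])
t0=load("scene0");d=cv2.absdiff(t0["pixels"],s2["pixels"]).max(2)
for n,(x0,y0,x1,y1) in dict(bowl=(225,305,290,360),jar=(515,290,556,335),hammer=(490,330,555,465)).items(): print(n,d[y0:y1,x0:x1].mean())
crop(s2,180,130,300,260,5,"s24c")
E
```

```text
shoulder (np.float64(0.0004), np.float64(-0.0771)) butt (np.float64(-0.0003), np.float64(-0.1187))
tip top (np.float64(-0.0002), np.float64(0.0813)) scene (np.float64(-0.0013), np.float64(0.0811))
max diff 7 31.15
bowl 2.0290909090909093
jar 2.229268292682927
hammer 1.9225071225071224
```

View pics/s24c.png

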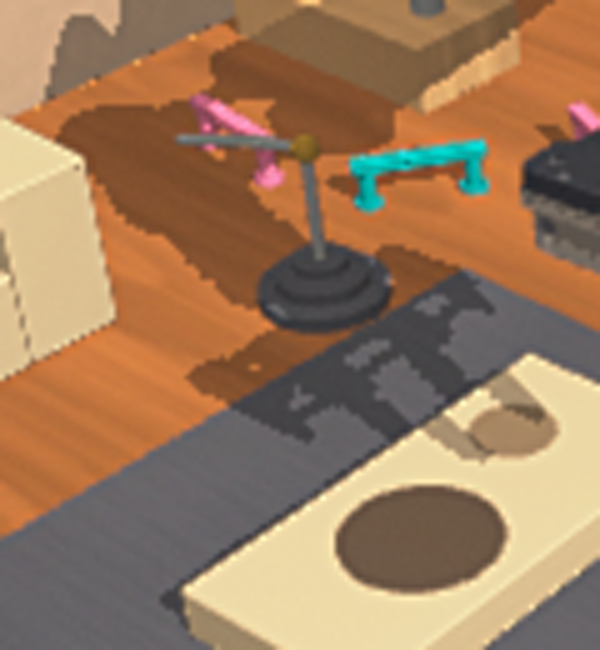

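```bash
python3 -c "
from bench import manip
print(manip.finish_job())"
```

```text
the job is handed in; nothing more can be done
None
```

I put the bangle, the drawer pull and the candle socket into the basket. I then pushed the rod through both eyes from the slab side, let it settle in them, drew the gripper clear and handed in at about 31 s of the 72 s.

**Last checks, all passed:**
- **Rod:** two cameras put the tip at about y = +0.081 m in the basket's frame (above 0.072 needed). The shoulder is at about −0.077 m (below −0.062 needed), and both are within about 1 mm of the eyes' axis. I didn't measure the rod's resting height. It sits at the bottom of the eyes, which by the given sizes is about 63 mm up, inside the 50–84 mm allowed.
- **Brass pieces and rest:** in the pictures all three pieces lie flat or stand inside the basket, and the basket has not shifted. Two consecutive scene pictures showed no motion.
- **Bystanders:** the bowl, jar and hammer look the same as at the start in the scene picture, and the soldering stand looks undisturbed.

**What disagreed:**
- **Fingertips:** they end about 29 mm short of the reported TCP, contrary to the description. My first grasp of the bangle closed above it without touching anything. I corrected every later depth for this.
- **Rod grip:** I set the rod back once and gripped its handle 6–7 mm higher, so that the fingers would clear the V supports.

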